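# Fetch the master lock from the bottom layer of the service case

### The job

The inspection station needs its green-headed master lock, which stands under the white divider in the blue service case: take the two tubs off and set them on the green mat, then lay the divider on the mat too, and stand the green-headed lock upright in the station's ring with the flat of its key head facing the lens. Then repack the case as it was, divider first, then each tub back on the very spot where it stood. Leave the red-headed lock in its pocket, and leave the parts tray and the brush alone.

Things in the scene. Friction and masses are not known exactly. Their poses are not given: they have to be found in the camera images.
- case: Blue open service case, fixed, 152 (x) x 218 (y) x 66 mm high, walls 8. Origin: centre of underside. Inside 136 x 202 mm; foam shoulders 21 mm wide at both y ends, tops at z 58 mm, carry the divider. Two 34 mm round pockets at x +-42 mm, y 0, floor at z 6, liner top at z 28: one holds the green lock, the other the red, by lot.
- divider: Loose white plate 124 (x) x 190 (y) x 6 mm, 0.2 kg, on the case's shoulders, 6 mm play all round, top 2 mm under the rim. Origin: centre of underside. Grey grab bar in the middle along x: 44 long, 12 wide, from z 27 to 38 mm, on legs at x +-17. Windows 30 (x) x 44 (y) at x +-42, y 0 let the key heads through but not the locks' flanges. Same when turned half round.
- tub_yellow: Open yellow tub of brass pins, 50 (x) x 56 (y) x 40 mm high, about 0.17 kg, filled to 27 mm. Origin: centre of underside. Stands loose on the divider, on either side of the grab bar, about 60 mm off along the case's y.
- tub_black: Open black tub of steel springs, 50 (x) x 56 (y) x 40 mm high, about 0.17 kg. Origin: centre of underside. Stands loose on the divider on the other side of the grab bar from the yellow tub.
- master_green: Loose lock with GREEN key head, 0.16 kg, upright in a pocket of the case. Origin: centre of its foot, z up. Barrel 30 mm across to z 40, dark flange 44 mm across z 40-46, flat plastic key head z 60-94 mm, 26 wide (y), 10 thick (x): x is the normal of the head's flat. In the case the head stands 36 mm above the divider's top.
- master_red: Lock with RED key head, same shape, sizes and axes as the green one, in the other pocket of the case; its head sticks up through the divider's window. Stays there.
- mat: Green rubber side mat, fixed, 230 (x) x 220 (y) x 3 mm, across the station from the case. Origin: centre of underside. Room for the divider on its +x half (divider centre about x +45) and both tubs side by side on its -x half (about x -78, y +-52 mm).
- station: Fixed backlit inspection station. Origin: on the bench under the nest ring's centre. Dark ring 40 mm inside, 52 outside, rim at z 24; the lock stands in it on the base plate at z 10 mm. +x points to the black lens (front at x 88, 60 wide, top z 113); light panel at x -88 to -104, 100 wide, top z 132. Lock x along this x, either way round: head's flat faces the lens.
- parts_tray: Ivory tray full of locks with black keys, 100 x 150 x 45 mm, loose, 0.8 kg, at the far side of the bench. Origin: centre of underside. Leave alone.
- brush: Bench brush lying at the far side of the bench, loose. Origin: on its underside. Leave alone.
Not all that is in view belongs to the job. What is shaped like the master_red but pink is not meant.

How it is judged:
By the outcome, as a careful person would: the job done as asked, in the order asked, and still so for the second after the job is handed in, with the robot touching nothing.
It also fails if it takes over 144 s, if anything falls off the work surface, if the arm or the gripper's body presses on something with over 40 N, if the wrist force passes 120 N, or if a joint passes its speed limit or range.

### The arm

A 6-joint arm with a two-finger parallel gripper is mounted at the origin on the work surface. World frame = base frame: x ahead of the robot, y to its left, z up, the work surface at z = 0. Lengths are in m, angles in degrees, forces in N, time in s.
With the tool pointing down it reaches from about 0.4 to 0.825 m from the base axis. Payload 7 kg.
Tool frame: the origin (TCP) lies at the very end of the fingers, on their centre line; the grasp point (between the pads) lies 19 mm behind it (ctrl.tcp_to_grasp is the distance from the TCP to the grasp point, in m); z points along the fingers, y is the direction in which the jaws open and shut (so a half turn about z gives the same grasp; the last joint's range is limited). The gripper opens to 88 mm and grips with 3 to 60 N. Pads are 19 mm wide; open, the fingers measure 130 mm over their backs; the gripper's body (78 mm by 193 mm) begins 47 mm behind the grasp point.
Start: joints at [-55.399, 20.546, 0.682, 0, -70.136, -16.507], TCP at [0.21, -0.642, 0.227] pointing down, gripper open.
Joint ranges: [-176.03, 176.03], [-82.01, 121.73], [-58.28, 71.71], [-173.87, 95.51], [-174.79, -0.11], [-173.66, 173.66]. Speed limits (degrees/s): [136.94, 136.94, 172.46, 180, 180, 180].

### API

Orientations are given as [roll, pitch, yaw] about the fixed x, y, z axes, in that order (R = Rz(yaw) Ry(pitch) Rx(roll)).
In Python, from plant import ctrl gives the robot as it stands.
- The arm moves only by the tool jog_arm, never from a script. Its argument "commands" is a list of rows, each an object of numbers: "x", "y", "z": the shift along the tool's x, y, z in cm; "roll": the turn about the tool's z in rad. In form: [{"x": .., "y": .., "z": .., "roll": ..}, ...]. A call has 1 to 12 rows; each row shifts and turns the commanded pose from where the row before left it, along the tool's axes as they then stand; what a row does not reach is not made up. A row lasts 1/10 s, in which the tool goes at most 50 mm and 8.59 degrees, less where a joint would pass 70% of its speed; a pose out of reach is approached as far as the arm can. A call is refused whole if a number of a shift passes 5 or a number of a turn 0.15, either way. A call with a gripper value outside its range is refused whole. "gripper" is the finger opening in cm, from 0 to 8.76, set as the call begins (left out, the last holds). The fingers move at their own pace and stop on an object; the grip force is fixed at half the most. Time passes only in rows, so rows that do not move let the fingers close. It gives the time, the measured TCP pose, the force and the opening at its end, in the units of the state.
- ctrl.get_obs(): the state, without advancing time (a new reading comes with each control period).
- ctrl.snapshot(name): name is "scene" or "top" or "wrist"; returns a dict with "image" (420x560x3 uint8, red, green, blue), "mtx" (3x3 intrinsics, pixels), "position" and "orientation" of the camera in the world; the wrist camera has in their place "hand_eye" (4x4, takes a point from camera to tool coordinates, whose origin is the TCP and whose axes are the flange's). Camera axes: x right, y up, looking along -z (the intrinsics and any distortion apply to the point x, -y, -z); pixel columns grow to the right and rows downward; lengths in m; the calibration is good to about 2 mm. A picture is of the moment at which its call begins: read the wrist's pose just before it. There is no depth.
- ctrl.close_job(): hands the job in, once; it reports no verdict.
Trained networks look in the newest picture that a camera, given by its name, has taken for a name from the list of things; names that differ only in an ending like _2 or _b are one class to them, and where a whole thing is asked for, a point or a joint stands for the part that bears it (a point fixed in the world has none). Each returns a list of dicts, best first, with "confidence" (0 to 1); they miss things now and then, are a little off and sometimes report something else, mostly with a low value. They report only what shows in the picture. A call takes as long as a camera call. They do not tell look-alikes from the thing itself.
- ctrl.search_frame(camera, query): "position" ([column, row] as shares, 0 to 1, of the picture: columns of its width, rows of its height, amid what is visible of it).
- ctrl.regions_of(camera, query): "mask" (420x560 bool, what is visible of it) and "position" ([column, row] as shares, 0 to 1, of the picture: columns of its width, rows of its height, amid what is visible of it).
The state is a dict: "clock": time; "joint_pos": joint angles; "qvel": joint speeds; "tau": joint torques, N m; "tool_pos": TCP position; "orientation": TCP orientation; "force": force on the tool from outside, world axes, zero at the start; "moment": the same for the moment, N m; "opening": finger opening in m.
Only numpy, scipy, OpenCV 4.12 (cv2) and the standard library are available. Lean on these libraries where they do the work, as an engineer would, in place of code of your own. Each camera call takes 0.05 s, during which the arm holds its last target.

## Working session

There is one attempt and no reset: what is moved stays moved. The work goes in short steps, Python scripts to look and compute and a tool call to move; the robot and the scene stay as the last step left them, time stands still between calls to the robot, and variables do not carry over. Pictures are saved under pics/ and viewed, and the job is handed in when it is done.

Besides the shell and the picture viewer there is one more tool, called as name([rows], argument=value, ...), one row to a line, values as JSON. jog_arm: Moves the arm, as the interface text tells. Its arguments: {"type":"object","properties":{"commands":{"type":"array"},"gripper":{"type":"number"}},"required":["commands"]}

```bash
ls; mkdir -p pics; python3 - <<'E'
from plant import ctrl
import cv2
print(ctrl.get_obs())
for n in ["scene","top","wrist"]:
    s=ctrl.snapshot(n); cv2.imwrite(f"pics/{n}0.png",s["image"][:,:,::-1])
    print(n,{k:(v.tolist() if hasattr(v,'tolist') else v) for k,v in s.items() if k!="image"})
E
```

```text
pics
{'clock': 0.0, 'joint_pos': array([-5.53998384e+01,  2.05903704e+01,  6.32655093e-01, -1.93891256e-02,
       -7.01365727e+01, -1.65066950e+01]), 'qvel': array([ 0.02353966, -0.07142891, -0.11310369, -0.01996936,  0.03220191,
        0.0564624 ]), 'tau': array([ 4.38422103e-04, -5.82718134e+01,  2.93053901e+01,  6.99716672e+00,
        6.68471883e-03, -1.82245576e-04]), 'tool_pos': array([ 0.20944071, -0.64115545,  0.22562852]), 'orientation': array([ 1.79904419e+02, -9.31647998e-03, -1.61913129e+02]), 'force': array([ 0.02473841, -0.46714593,  0.39175217]), 'moment': array([-0.01426772, -0.02182233,  0.02370944]), 'opening': 0.08769015667309722}
scene {'mtx': [[412.47537358768994, 0.0, 281.21620543004065], [0.0, 412.47537358768994, 211.77005117187343], [0.0, 0.0, 1.0]], 'position': [1.187792427840334, 0.036618052731846935, 0.9151723136633627], 'orientation': [36.375286440983714, -0.5555690129938906, 95.93287770520102]}
top {'mtx': [[396.388774777707, 0.0, 284.7580120840674], [0.0, 396.388774777707, 212.91281473922288], [0.0, 0.0, 1.0]], 'position': [0.47702158110784754, -0.009770731851977254, 0.8910470598813407], 'orientation': [5.897753117149203, 0.9016018990502439, -91.00505760093722]}
wrist {'mtx': [[340.31711799388864, 0.0, 276.0480332892426], [0.0, 340.31711799388864, 207.68698734302492], [0.0, 0.0, 1.0]], 'hand_eye': [[-0.00028831299895443104, 0.9551407809357738, 0.29615199723961894, 0.0808772911110085], [0.9999998170654935, 0.00011790438815558032, 0.0005932685191080655, 7.351948740885739e-05], [0.0005317373366098705, 0.29615211411022524, -0.9551406402009337, -0.15846108357856328], [0.0, 0.0, 0.0, 1.0]]}
```

View pics/scene0.png

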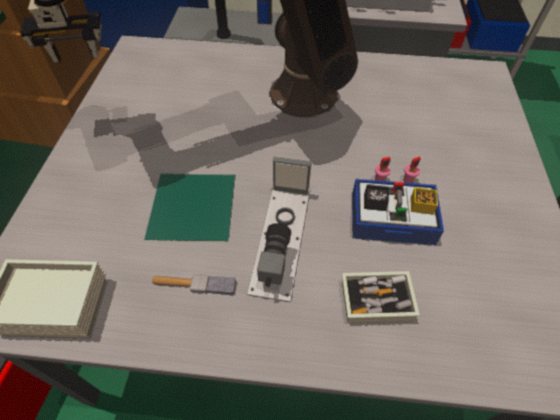

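View pics/top0.png

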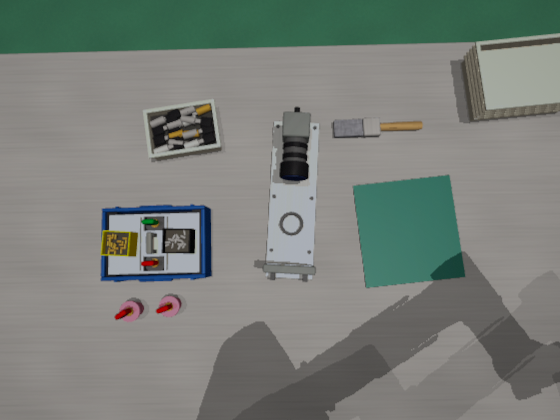

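View pics/wrist0.png

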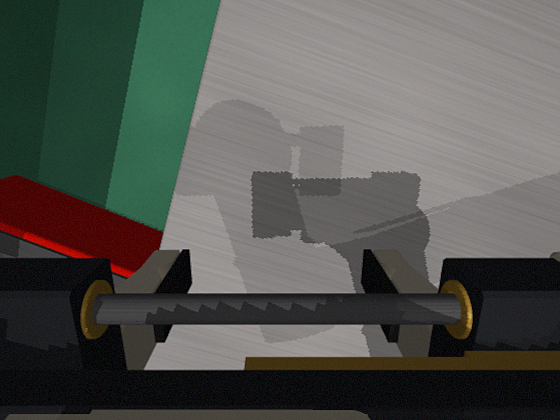

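```bash
cat > h.py <<'E'
import numpy as np, cv2
from scipy.spatial.transform import Rotation as Rn
from plant import ctrl
def snap(n):
    o=ctrl.get_obs(); s=ctrl.snapshot(n)
    if n=="wrist":
        T=np.eye(4);T[:3,:3]=Rn.from_euler('xyz',o['orientation'],degrees=True).as_matrix();T[:3,3]=o['tool_pos']
        C=T@np.array(s['hand_eye'])
    else:
        C=np.eye(4);C[:3,:3]=Rn.from_euler('xyz',s['orientation'],degrees=True).as_matrix();C[:3,3]=s['position']
    return dict(img=s['image'],K=np.array(s['mtx']),C=C)
def proj(s,P):
    P=np.atleast_2d(P); p=(P-s['C'][:3,3])@s['C'][:3,:3]; p=p*[1,-1,-1]
    q=p@s['K'].T; return q[:,:2]/q[:,2:]
def back(s,uv,z):
    uv=np.atleast_2d(uv).astype(float); d=np.c_[uv,np.ones(len(uv))]@np.linalg.inv(s['K']).T
    d=d*[1,-1,-1]@s['C'][:3,:3].T; c=s['C'][:3,3]; return c+d*((z-c[2])/d[:,2])[:,None]
def save(s): import pickle
E
python3 - <<'E'
from h import *
s=snap("top")
for q in ["case","divider","tub_yellow","tub_black","master_green","master_red","mat","station","parts_tray","brush"]:
    for r in ctrl.regions_of("top",q)[:4]:
        m=r["mask"]; ys,xs=np.nonzero(m); 
        p=np.array(r["position"])*[560,420]
        rect=cv2.minAreaRect(np.c_[xs,ys].astype(np.float32))
        print(q,round(r["confidence"],2),p.round(1),m.sum(),"rect",np.round(rect[0],1),np.round(rect[1],1),round(rect[2],1),"z0",back(s,p,0)[0].round(3))
im=s['img'][:,:,::-1]
cv2.imwrite("pics/t_case.png",cv2.resize(im[190:330,90:230],None,fx=4,fy=4,interpolation=cv2.INTER_CUBIC))
cv2.imwrite("pics/t_stat.png",cv2.resize(im[100:290,230:480],None,fx=3,fy=3,interpolation=cv2.INTER_CUBIC))
E
```

```text
case 0.81 [164.4 273.2] 2440 rect [155.5 242.7] [ 76.9 110.6] 88.7 z0 [0.439 0.274 0.   ]
case 0.4 [116.4 241.9] 828 rect [118.6 242.8] [34.2 25.1] 3.2 z0 [0.511 0.384 0.   ]
divider 0.93 [151.7 248. ] 3542 rect [153.1 242.9] [61.2 93.5] 88.8 z0 [0.496 0.304 0.   ]
tub_yellow 0.8 [119.  243.3] 916 rect [118.9 243.3] [37.4 26.3] 3.2 z0 [0.508 0.378 0.   ]
tub_black 0.86 [176.5 240.7] 765 rect [178. 240.] [24. 32.] 90.0 z0 [0.511 0.248 0.   ]
master_green 0.8 [155.  222.1] 286 rect [152.5 222.5] [15. 23.] 90.0 z0 [0.554 0.297 0.   ]
master_red 0.86 [132.  309.8] 429 rect [129.6 310.4] [25.7 21.8] 15.3 z0 [0.36  0.345 0.   ]
master_red 0.76 [168.  309.9] 401 rect [168.7 305.7] [21.4 22.1] 20.6 z0 [0.358 0.265 0.   ]
master_red 0.56 [155.9 264.3] 306 rect [152.5 262.5] [15. 23.] 90.0 z0 [0.459 0.293 0.   ]
mat 0.23 [119.4 239.7] 893 rect [118.6 242.8] [36.  25.3] 3.6 z0 [0.516 0.377 0.   ]
station 0.81 [296.9 199.8] 7580 rect [293.6 193.6] [ 50.3 173.3] 3.6 z0 [ 0.599 -0.025  0.   ]
station 0.54 [150.5 263.1] 291 rect [152. 263.] [14. 22.] 90.0 z0 [0.462 0.306 0.   ]
parts_tray 0.96 [181.7 130.5] 3801 rect [181.7 129.2] [53.  74.4] 81.6 z0 [0.766 0.238 0.   ]
brush 0.69 [364.7 124. ] 1227 rect [376.5 126.4] [19.3 89.2] 88.4 z0 [ 0.772 -0.185  0.   ]
```

View pics/t_case.png

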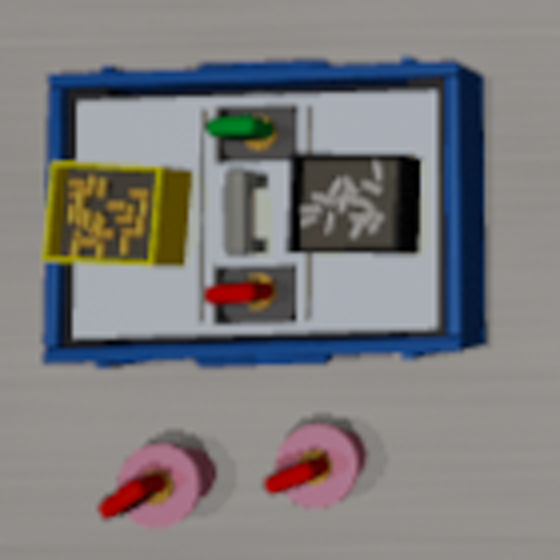

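View pics/t_stat.png

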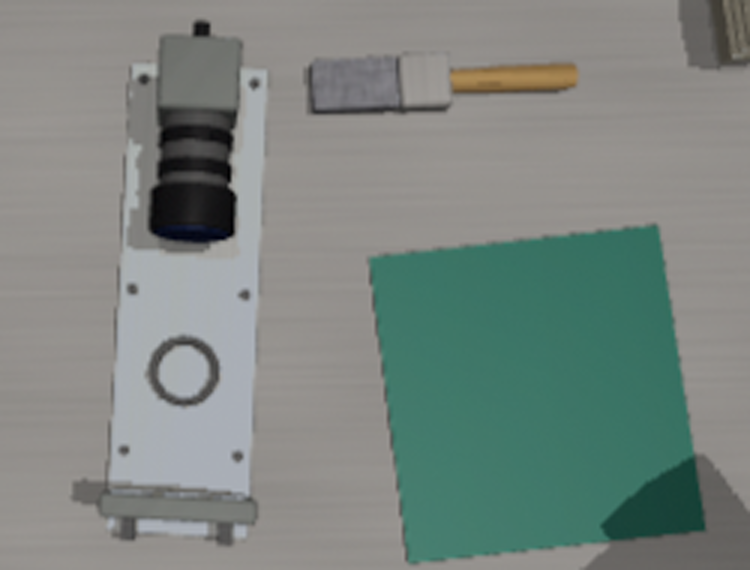

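```bash
cat > m1.py <<'E'
from h import *
s=snap("top")
def c(p,f,o): return (np.array(p,float)+.5)/f-.5+np.array(o)
def show(n,p,z,f,o):
    P=back(s,c(p,f,o),z); print(n,P[:,:2].round(4).tolist()); return P
co=(4,(90,190)); so=(3,(230,100))
m=show("mat",[(370,258),(658,226),(705,530),(410,562)],.003,*so)
print(m.mean(0),[np.linalg.norm(m[i]-m[i-1]).round(4) for i in range(4)])
def ang(a,b): d=b-a; return np.degrees(np.arctan2(d[1],d[0])).round(2)
print("mat yaw",ang(m[2],m[1]),ang(m[3],m[0]),ang(m[1],m[0])-90,ang(m[2],m[3])-90)
r=show("ring",[(184,371)],.024,*so)
st=show("plate edges L/R",[(130,63),(107,490),(267,70),(248,495)],.01,*so)
print("st yaw",ang(st[1],st[0]),ang(st[3],st[2]))
b=show("screws",[(144,79),(254,83),(132,289),(245,295),(124,450),(238,456)],.01,*so)
print(ang(b[4],b[0]),ang(b[5],b[1]),ang(b[1],b[0])-90,ang(b[3],b[2])-90,ang(b[5],b[4])-90)
k=show("case rim",[(48,76),(463,66),(463,350),(44,360)],.066,*co)
print(k.mean(0),[np.linalg.norm(k[i]-k[i-1]).round(4) for i in range(4)],ang(k[3],k[0]),ang(k[2],k[1]),ang(k[1],k[0])-90,ang(k[2],k[3])-90)
d=show("div corners",[(75,98),(442,90),(442,330),(72,338)],.064,*co)
print(d.mean(0),[np.linalg.norm(d[i]-d[i-1]).round(4) for i in range(4)],ang(d[3],d[0]),ang(d[2],d[1]),ang(d[1],d[0])-90,ang(d[2],d[3])-90)
y=show("yellow rim",[(51,160),(162,164),(155,264),(44,262)],.104,*co)
print(y.mean(0),[np.linalg.norm(y[i]-y[i-1]).round(4) for i in range(4)],ang(y[3],y[0]),ang(y[2],y[1]))
y=show("black rim",[(296,156),(402,156),(402,250),(290,250)],.104,*co)
print(y.mean(0),[np.linalg.norm(y[i]-y[i-1]).round(4) for i in range(4)],ang(y[3],y[0]),ang(y[2],y[1]))
show("bar top",[(238,211)],.096,*co)
show("heads grn,red",[(236,126),(236,293)],.100,*co)
E
python3 m1.py
```

```text
mat [[0.628, -0.1529], [0.648, -0.3701], [0.4211, -0.3908], [0.4015, -0.1742]]
[ 0.52466615 -0.27199414  0.003     ] [np.float64(0.2275), np.float64(0.2181), np.float64(0.2278), np.float64(0.2175)]
mat yaw 5.21 5.38 5.260000000000005 5.180000000000007
ring [[0.5436, -0.011]]
plate edges L/R [[0.7812, 0.0257], [0.4579, 0.0473], [0.7733, -0.0786], [0.4525, -0.0562]]
st yaw -3.83 -3.99
screws [[0.7684, 0.0152], [0.7634, -0.0685], [0.6069, 0.0267], [0.6007, -0.0576], [0.487, 0.0344], [0.4811, -0.0496]]
-3.9 -3.83 -3.4399999999999977 -4.200000000000003 -4.010000000000005
case rim [[0.579, 0.388], [0.58, 0.1684], [0.4324, 0.1679], [0.4308, 0.3856]]
[0.50555058 0.2775108  0.066     ] [np.float64(0.1481), np.float64(0.2196), np.float64(0.1477), np.float64(0.2177)] 0.93 0.18 0.269999999999996 0.4000000000000057
div corners [[0.5672, 0.3743], [0.5678, 0.1799], [0.4427, 0.1793], [0.4418, 0.3723]]
[0.50487217 0.27644866 0.064     ] [np.float64(0.1255), np.float64(0.1944), np.float64(0.1251), np.float64(0.193)] 0.91 0.26 0.15000000000000568 0.2600000000000051
yellow rim [[0.5319, 0.3669], [0.5289, 0.311], [0.4792, 0.3133], [0.4812, 0.3689]]
[0.50528352 0.34003707 0.104     ] [np.float64(0.0508), np.float64(0.056), np.float64(0.0497), np.float64(0.0556)] -2.23 -2.73
black rim [[0.5316, 0.2437], [0.5306, 0.1906], [0.484, 0.1903], [0.4849, 0.2461]]
[0.50778903 0.21766208 0.104     ] [np.float64(0.0467), np.float64(0.0531), np.float64(0.0467), np.float64(0.0558)] -2.87 0.41
bar top [[0.505, 0.2752]]
heads grn,red [[0.5476, 0.2756], [0.4641, 0.2741]]
```

```bash
cat > plan.py <<'E'
import sys,json,numpy as np
from plant import ctrl
# usage: plan.py v  x y z yaw [x y z yaw ...]   start from measured pose; v=max cm/row
def rows(st,tg,v):
    p=np.array(st[:3],float);yaw=st[3];out=[]
    t=np.array(tg[:3]);D=np.linalg.norm(t-p)*100;dy=(tg[3]-yaw+180)%360-180
    n=max(1,int(np.ceil(D/v)),int(np.ceil(abs(np.radians(dy))/0.14)))
    if D>3*v: 
        w=np.array([.35,.7]+[1]*(max(n-1,1))+[.7,.35])
    else: w=np.ones(n)
    w=w/w.sum(); p0=p.copy();y0=yaw;c=0
    for k in w:
        c+=k; q=p0+(t-p0)*c; a=np.radians(yaw)
        d=(q-p)*100; x=np.cos(a)*d[0]+np.sin(a)*d[1]; y=np.sin(a)*d[0]-np.cos(a)*d[1]; z=-d[2]
        r=-np.radians(y0+dy*c-yaw)
        x,y,z=[round(e,2) for e in(x,y,z)]; r=round(r,3)
        out.append((x,y,z,r))
        p=p+np.array([np.cos(a)*x+np.sin(a)*y,np.sin(a)*x-np.cos(a)*y,-z])/100; yaw-=np.degrees(r)
    return out,[*p,yaw]
if __name__=="__main__":
    v=float(sys.argv[1]);a=[float(e) for e in sys.argv[2:]]
    o=ctrl.get_obs(); st=[*o['tool_pos'],o['orientation'][2]]
    print("t",round(o['clock'],2),"from",np.round(st,4).tolist(),"F",o['force'].round(1),"op",round(o['opening'],4),"rp",o['orientation'][:2].round(2))
    allr=[]
    for i in range(0,len(a),4):
        r,st=rows(st,a[i:i+4],v); allr+=r
    for i in range(0,len(allr),12):
        print(json.dumps([{k:e for k,e in zip(("x","y","z","roll"),r) if e} for r in allr[i:i+12]]).replace('": ','":').replace(', ',','))
E
python3 plan.py 4.5 0.5 -0.3 0.25 -130 0.505 0.30 0.28 -90
```

```text
t 0.75 from [0.2096, -0.6416, 0.2266, -161.9077] F [ 0.6 -0.1  0.7] op 0.0877 rp [-180.   -0.]
[{"x":-1.2,"y":0.74,"z":-0.07,"roll":-0.018},{"x":-2.44,"y":1.43,"z":-0.15,"roll":-0.035},{"x":-3.55,"y":1.93,"z":-0.21,"roll":-0.05},{"x":-3.64,"y":1.75,"z":-0.21,"roll":-0.05},{"x":-3.73,"y":1.56,"z":-0.21,"roll":-0.05},{"x":-3.79,"y":1.38,"z":-0.21,"roll":-0.05},{"x":-3.87,"y":1.18,"z":-0.22,"roll":-0.051},{"x":-3.91,"y":0.99,"z":-0.21,"roll":-0.05},{"x":-3.97,"y":0.79,"z":-0.21,"roll":-0.05},{"x":-3.99,"y":0.59,"z":-0.21,"roll":-0.05},{"x":-4.02,"y":0.39,"z":-0.21,"roll":-0.05},{"x":-2.83,"y":0.13,"z":-0.15,"roll":-0.035}]
[{"x":-1.41,"y":0.01,"z":-0.07,"roll":-0.018},{"x":-1.07,"y":0.89,"z":-0.07,"roll":-0.016},{"x":-2.18,"y":1.73,"z":-0.14,"roll":-0.033},{"x":-3.18,"y":2.38,"z":-0.2,"roll":-0.046},{"x":-3.29,"y":2.22,"z":-0.2,"roll":-0.046},{"x":-3.39,"y":2.08,"z":-0.19,"roll":-0.046},{"x":-3.49,"y":1.91,"z":-0.2,"roll":-0.046},{"x":-3.56,"y":1.75,"z":-0.2,"roll":-0.047},{"x":-3.65,"y":1.59,"z":-0.2,"roll":-0.046},{"x":-3.71,"y":1.41,"z":-0.2,"roll":-0.046},{"x":-3.78,"y":1.24,"z":-0.2,"roll":-0.046},{"x":-3.82,"y":1.07,"z":-0.2,"roll":-0.047}]
[{"x":-3.88,"y":0.88,"z":-0.2,"roll":-0.046},{"x":-3.91,"y":0.71,"z":-0.19,"roll":-0.046},{"x":-3.94,"y":0.53,"z":-0.2,"roll":-0.046},{"x":-3.96,"y":0.34,"z":-0.2,"roll":-0.046},{"x":-2.78,"y":0.11,"z":-0.14,"roll":-0.033},{"x":-1.39,"y":0.01,"z":-0.07,"roll":-0.016}]
```

jog_arm([
  {"roll": -0.14},
  {"roll": -0.14},
  {"roll": -0.14},
  {"roll": -0.14},
  {"roll": -0.14},
  {"roll": -0.14},
  {"roll": -0.14},
  {"roll": -0.14},
  {"roll": -0.135},
  {"x": -1.5, "y": -1.5},
  {"x": -3, "y": -3},
  {"x": -3, "y": -3},
])

```text
validation failed for argument at $.co...
```

jog_arm([
  {"x": -3, "y": -3, "z": -0.5},
  {"x": -3, "y": -3, "z": -0.5},
  {"x": -3, "y": -3, "z": -0.5},
  {"x": -3, "y": -3, "z": -0.5},
  {"x": -3, "y": -3, "z": -0.5},
  {"x": -3, "y": -3, "z": -0.5},
  {"x": -4, "y": -2, "z": -0.5},
  {"x": -4.5, "y": -1, "z": -0.5},
  {"x": -4.5, "y": -1, "z": -0.5},
  {"x": -4.5, "z": -0.5},
  {"x": -4.5},
  {"x": -4.5},
])

```text
validation failed for argument at $.co...
```

jog_arm([
  {"x": -4.5},
  {"x": -4.5},
  {"x": -4.5},
  {"x": -4.5},
  {"x": -4.5},
  {"x": -4.5},
  {"x": -4.5},
  {"x": -4.5},
  {"x": -4.5},
  {"x": -3},
  {"x": -1},
  {},
])

```text
validation failed for argument at $.co...
```

jog_arm([
  {"x": 0, "y": 0, "z": 0, "roll": -0.14},
  {"x": 0, "y": 0, "z": 0, "roll": -0.14},
  {"x": 0, "y": 0, "z": 0, "roll": -0.14},
  {"x": 0, "y": 0, "z": 0, "roll": -0.14},
  {"x": 0, "y": 0, "z": 0, "roll": -0.14},
  {"x": 0, "y": 0, "z": 0, "roll": -0.14},
  {"x": 0, "y": 0, "z": 0, "roll": -0.14},
  {"x": 0, "y": 0, "z": 0, "roll": -0.14},
  {"x": 0, "y": 0, "z": 0, "roll": -0.135},
  {"x": -1.5, "y": -1.5, "z": 0, "roll": 0},
  {"x": -3, "y": -3, "z": 0, "roll": 0},
  {"x": -3, "y": -3, "z": 0, "roll": 0},
])

```text
clock: 1.95
tool_pos: [0.2848, -0.566, 0.2263]
orientation: [180.0, 0.0, -90.1]
force: [1.0, -1.3, 0.7]
opening: 0.0873
```

jog_arm([
  {"x": -3, "y": -3, "z": -0.5, "roll": 0},
  {"x": -3, "y": -3, "z": -0.5, "roll": 0},
  {"x": -3, "y": -3, "z": -0.5, "roll": 0},
  {"x": -3, "y": -3, "z": -0.5, "roll": 0},
  {"x": -3, "y": -3, "z": -0.5, "roll": 0},
  {"x": -4, "y": -3, "z": -0.5, "roll": 0},
  {"x": -4, "y": -2, "z": -0.5, "roll": 0},
  {"x": -4.5, "y": -1, "z": -0.5, "roll": 0},
  {"x": -4.5, "y": -1, "z": -0.5, "roll": 0},
  {"x": -4.5, "y": 0, "z": -0.5, "roll": 0},
  {"x": -4.5, "y": 0, "z": 0, "roll": 0},
  {"x": -4.5, "y": 0, "z": 0, "roll": 0},
])

```text
clock: 3.15
tool_pos: [0.5043, -0.11, 0.277]
orientation: [-179.9, 0.0, -90.0]
force: [0.9, 0.5, -0.2]
opening: 0.0876
```

jog_arm([
  {"x": -4.5, "y": 0, "z": 0, "roll": 0},
  {"x": -4.5, "y": 0, "z": 0, "roll": 0},
  {"x": -4.5, "y": 0, "z": 0, "roll": 0},
  {"x": -4.5, "y": 0, "z": 0, "roll": 0},
  {"x": -4.5, "y": 0, "z": 0, "roll": 0},
  {"x": -4.5, "y": 0, "z": 0, "roll": 0},
  {"x": -4.5, "y": 0, "z": 0, "roll": 0},
  {"x": -3, "y": 0, "z": 0, "roll": 0},
  {"x": -1, "y": 0, "z": 0, "roll": 0},
  {"x": 0, "y": 0, "z": 0, "roll": 0},
])

```text
clock: 4.15
tool_pos: [0.5043, 0.2444, 0.2762]
orientation: [180.0, -0.0, -89.9]
force: [-1.1, 0.2, -0.2]
opening: 0.0879
```

```bash
python3 - <<'E'
from h import *
s=snap("wrist"); cv2.imwrite("pics/w1.png",s['img'][:,:,::-1])
import pickle; pickle.dump(s,open("w1.pkl","wb"))
o=ctrl.get_obs();print(o['tool_pos'],o['orientation'],o['joint_pos'])
E
```

```text
[0.50428883 0.24335048 0.27633708] [ 1.79979054e+02 -2.17653980e-02 -8.99421698e+01] [ 4.57920187e+01  8.05797981e+00 -9.52959584e+00  2.01879490e-04
 -7.24426307e+01 -4.57342534e+01]
```

View pics/w1.png

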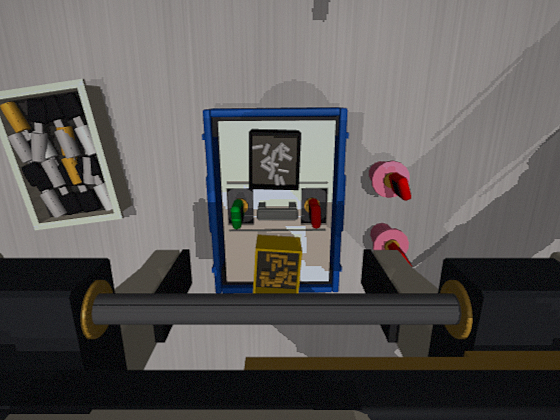

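```bash
python3 - <<'E'
import pickle,cv2
s=pickle.load(open("w1.pkl","rb")); im=s['img'][:,:,::-1]
cv2.imwrite("pics/w1c.png",cv2.resize(im[105:300,200:350],None,fx=4,fy=4,interpolation=cv2.INTER_CUBIC)[:,:])
cv2.imwrite("pics/w1d.png",cv2.resize(im[120:200,230:320],None,fx=7,fy=7,interpolation=cv2.INTER_CUBIC)[:,:])
cv2.imwrite("pics/w1e.png",cv2.resize(im[190:300,225:330],None,fx=5,fy=5,interpolation=cv2.INTER_CUBIC)[:,:])
E
```

```text
(no output)
```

View pics/w1d.png

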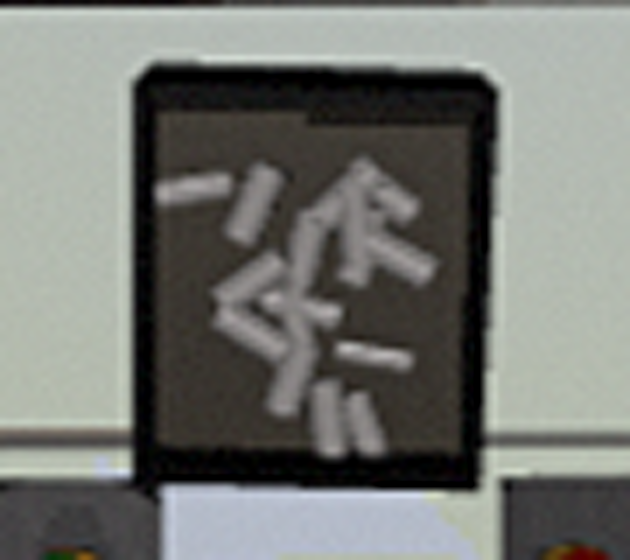

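View pics/w1e.png

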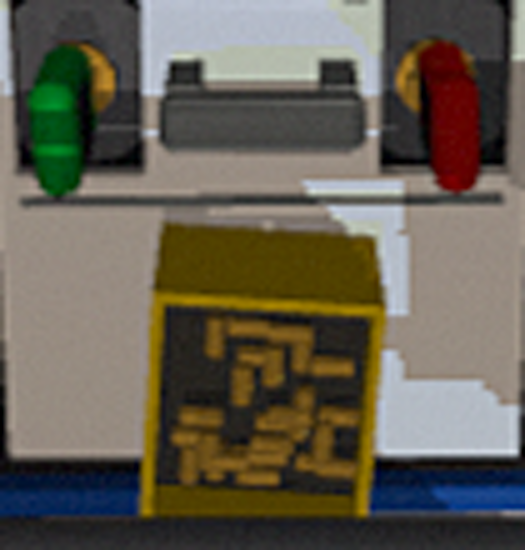

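```bash
python3 - <<'E'
from h import *; import pickle
s=pickle.load(open("w1.pkl","rb"))
def c(p,f,o): return (np.array(p,float)+.5)/f-.5+np.array(o)
def ang(a,b): d=b-a; return np.degrees(np.arctan2(d[1],d[0])).round(2)
P=back(s,c([(134,110),(135,484),(479,489),(494,130)],7,(230,120)),.104)
print("black",P.round(4)[:,:2].tolist(),"L",ang(P[0],P[1])-90,"R",ang(P[3],P[2])-90,"near",ang(P[2],P[1]),"w",np.linalg.norm(P[1]-P[2]))
P=back(s,c([(154,294),(143,515),(371,515),(385,303)],5,(225,190)),.104)
print("yellow",P.round(4)[:,:2].tolist(),"L",ang(P[0],P[1])-90,"R",ang(P[3],P[2])-90,"far",ang(P[3],P[0]),"w",np.linalg.norm(P[0]-P[3]))
P=back(s,c([(160,132),(365,132),(358,149),(166,149)],5,(225,190)),.096);print("bar",P.round(4).tolist(),ang(P[1],P[0]))
P=back(s,c([(22,200),(502,198)],5,(225,190)),.064);print("groove",P.round(4).tolist(),ang(P[1],P[0]))
# edges of divider
P=back(s,c([(8,455),(519,455)],5,(225,190)),.064);print("div+y edge",P.round(4).tolist(),ang(P[1],P[0]))
P=back(s,c([(55,115),(455,110)],5,(225,190)),.100);print("heads",P.round(4).tolist())
E
```

```text
black [[0.53, 0.1939], [0.531, 0.2463], [0.4819, 0.247], [0.4809, 0.1965]] L -1.1099999999999994 R -1.1400000000000006 near -0.76 w 0.04914873890741659
yellow [[0.5255, 0.3112], [0.5288, 0.3641], [0.4786, 0.364], [0.4767, 0.3131]] L -3.549999999999997 R -2.1200000000000045 far -2.33 w 0.04887317280423192
bar [[0.5242, 0.2778, 0.096], [0.4812, 0.2777, 0.096], [0.4826, 0.2815, 0.096], [0.523, 0.2815, 0.096]] 0.09
groove [[0.5585, 0.3052, 0.064], [0.4468, 0.3046, 0.064]] 0.35
div+y edge [[0.5645, 0.3717, 0.064], [0.4397, 0.3715, 0.064]] 0.1
heads [[0.5456, 0.2727, 0.1], [0.4629, 0.2715, 0.1]]
```

```bash
python3 plan.py 3.5 0.5035 0.340 0.2 -92.5 0.5035 0.340 0.074 -92.5
```

```text
t 4.2 from [0.5043, 0.2434, 0.2763, -89.9422] F [-0.4 -1.1 -0.2] op 0.0878 rp [ 1.7998e+02 -2.0000e-02]
[{"x":-0.66,"z":0.52,"roll":0.003},{"x":-1.33,"y":0.02,"z":1.05,"roll":0.006},{"x":-1.89,"y":0.03,"z":1.5,"roll":0.009},{"x":-1.9,"y":0.05,"z":1.5,"roll":0.009},{"x":-1.89,"y":0.06,"z":1.49,"roll":0.008},{"x":-1.33,"y":0.06,"z":1.05,"roll":0.007},{"x":-0.66,"y":0.03,"z":0.52,"roll":0.003},{"z":0.86},{"z":1.73},{"z":2.48},{"z":2.47},{"z":2.47}]
[{"z":1.73},{"z":0.86}]
```

jog_arm([
  {"x": -1.5, "y": 0, "z": 1, "roll": 0},
  {"x": -2.5, "y": 0.08, "z": 1.5, "roll": 0},
  {"x": -2.5, "y": 0, "z": 2, "roll": 0},
  {"x": -2, "y": 0, "z": 2, "roll": 0},
  {"x": -1.16, "y": 0, "z": 1.1, "roll": 0},
  {"x": 0, "y": 0, "z": 0, "roll": 0.044},
  {"x": 0, "y": 0, "z": 2, "roll": 0},
  {"x": 0, "y": 0, "z": 3, "roll": 0},
  {"x": 0, "y": 0, "z": 2, "roll": 0},
  {"x": 0, "y": 0, "z": 1, "roll": 0},
  {"x": 0, "y": 0, "z": 0, "roll": 0},
])

```text
clock: 5.3
tool_pos: [0.5034, 0.3388, 0.1194]
orientation: [179.9, -0.1, -92.6]
force: [-0.3, -0.9, 0.8]
opening: 0.0874
```

```bash
python3 - <<'E'
from h import *
s=snap("wrist"); cv2.imwrite("pics/w2.png",s['img'][:,:,::-1])
o=ctrl.get_obs();print(o['tool_pos'],o['orientation'],o['force'])
E
```

```text
[0.50396289 0.33943553 0.12070041] [ 1.79999120e+02 -3.10769519e-02 -9.25404530e+01] [-0.1089219   0.76659123  1.38052497]
```

View pics/w2.png

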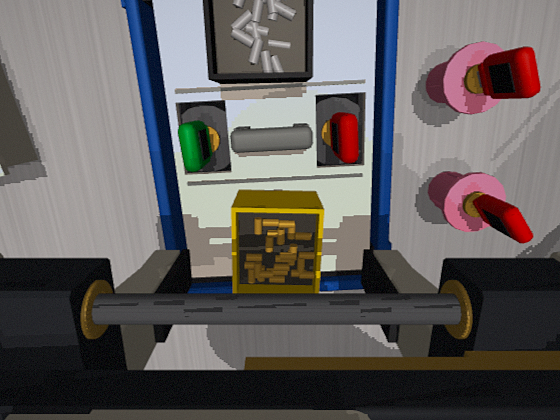

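jog_arm([
  {"x": 0, "y": 0.07, "z": 1.5, "roll": 0},
  {"x": 0, "y": 0, "z": 1.5, "roll": 0},
  {"x": 0, "y": 0, "z": 1, "roll": 0},
  {"x": 0, "y": 0, "z": 0.6, "roll": 0},
  {"x": 0, "y": 0, "z": 0, "roll": 0},
])

```text
clock: 5.85
tool_pos: [0.503, 0.3398, 0.0744]
orientation: [180.0, -0.0, -92.5]
force: [-0.7, -0.4, 0.3]
opening: 0.0876
```

jog_arm([
  {"x": 0, "y": 0, "z": 0, "roll": 0},
  {"x": 0, "y": 0, "z": 0, "roll": 0},
  {"x": 0, "y": 0, "z": 0, "roll": 0},
  {"x": 0, "y": 0, "z": 0, "roll": 0},
  {"x": 0, "y": 0, "z": 0, "roll": 0},
  {"x": 0, "y": 0, "z": 0, "roll": 0},
], gripper=4.4)

```text
clock: 6.45
tool_pos: [0.503, 0.3399, 0.0747]
orientation: [-180.0, 0.0, -92.5]
force: [-0.3, 0.8, 1.3]
opening: 0.05
```

```bash
python3 plan.py 4.5 0.5033 0.3397 0.17 -92.5  .4518 -.3309 .17 -84.75 .4518 -.3309 .016 -84.75
```

```text
t 6.45 from [0.503, 0.3399, 0.0747, -92.5164] F [-0.3  0.8  1.3] op 0.05 rp [-1.7999e+02  1.0000e-02]
[{"x":0.01,"y":-0.01,"z":-3.18},{"y":-0.01,"z":-3.17},{"x":0.01,"y":-0.01,"z":-3.18},{"x":1.46,"y":0.05,"roll":-0.003},{"x":2.92,"y":0.1,"roll":-0.006},{"x":4.18,"y":0.18,"roll":-0.008},{"x":4.17,"y":0.2,"roll":-0.009},{"x":4.17,"y":0.25,"roll":-0.008},{"x":4.17,"y":0.28,"roll":-0.009},{"x":4.16,"y":0.32,"roll":-0.008},{"x":4.17,"y":0.34,"roll":-0.008},{"x":4.16,"y":0.39,"roll":-0.009}]
[{"x":4.15,"y":0.42,"roll":-0.008},{"x":4.15,"y":0.45,"roll":-0.009},{"x":4.15,"y":0.49,"roll":-0.008},{"x":4.15,"y":0.53,"roll":-0.008},{"x":4.14,"y":0.55,"roll":-0.009},{"x":4.13,"y":0.6,"roll":-0.008},{"x":4.13,"y":0.63,"roll":-0.009},{"x":2.89,"y":0.46,"roll":-0.006},{"x":1.44,"y":0.24,"roll":-0.003},{"z":1.06},{"z":2.11},{"z":3.02}]
[{"z":3.02},{"z":3.02},{"z":2.11},{"z":1.06}]
```

jog_arm([
  {"x": 0, "y": 0, "z": -1, "roll": 0},
  {"x": 0, "y": 0, "z": -2, "roll": 0},
  {"x": 0, "y": 0, "z": -3, "roll": 0},
  {"x": 0, "y": 0, "z": -2.5, "roll": 0},
  {"x": 1, "y": 0.05, "z": -1, "roll": -0.003},
  {"x": 2, "y": 0.1, "z": 0, "roll": -0.006},
  {"x": 3, "y": 0.18, "z": 0, "roll": -0.008},
  {"x": 4, "y": 0.2, "z": 0, "roll": -0.009},
  {"x": 4, "y": 0.25, "z": 0, "roll": -0.008},
  {"x": 4, "y": 0.28, "z": 0, "roll": -0.009},
  {"x": 4, "y": 0.32, "z": 0, "roll": -0.008},
  {"x": 4, "y": 0.34, "z": 0, "roll": -0.008},
])

```text
clock: 7.65
tool_pos: [0.4793, 0.077, 0.1681]
orientation: [179.9, -0.0, -89.1]
force: [1.6, -0.2, -1.9]
opening: 0.0499
```

jog_arm([
  {"x": 4, "y": 0.4, "z": 0, "roll": -0.009},
  {"x": 4, "y": 0.42, "z": 0, "roll": -0.008},
  {"x": 4, "y": 0.45, "z": 0, "roll": -0.009},
  {"x": 4, "y": 0.49, "z": 0, "roll": -0.008},
  {"x": 4, "y": 0.53, "z": 0, "roll": -0.008},
  {"x": 4, "y": 0.55, "z": 0, "roll": -0.009},
  {"x": 4, "y": 0.6, "z": 0, "roll": -0.008},
  {"x": 4, "y": 0.63, "z": 0, "roll": -0.009},
  {"x": 4, "y": 0.5, "z": 0, "roll": -0.006},
  {"x": 3, "y": 0.4, "z": 0, "roll": 0},
  {"x": 1.5, "y": 0.2, "z": 0, "roll": 0},
  {"x": 0, "y": 0, "z": 0, "roll": 0},
])

```text
clock: 8.85
tool_pos: [0.4494, -0.3285, 0.168]
orientation: [179.9, 0.1, -85.1]
force: [-0.2, 0.5, -1.9]
opening: 0.05
```

```bash
python3 plan.py 3  .4518 -.3309 .17 -84.75 .4518 -.3309 .016 -84.75
```

```text
t 8.85 from [0.4494, -0.3285, 0.168, -85.0757] F [-0.2  0.5 -1.9] op 0.05 rp [1.7986e+02 7.0000e-02]
[{"x":0.26,"y":-0.22,"z":-0.2,"roll":-0.006},{"z":0.76},{"z":1.52},{"z":2.17},{"z":2.16},{"z":2.17},{"z":2.17},{"z":2.17},{"z":1.52},{"z":0.76}]
```

jog_arm([
  {"x": 0.2, "y": -0.2, "z": 1, "roll": 0},
  {"x": 0, "y": 0, "z": 2.5, "roll": 0},
  {"x": 0, "y": 0, "z": 3.5, "roll": 0},
  {"x": 0, "y": 0, "z": 3.5, "roll": 0},
  {"x": 0, "y": 0, "z": 2.5, "roll": 0},
  {"x": 0, "y": 0, "z": 1.2, "roll": 0},
  {"x": 0, "y": 0, "z": 0.5, "roll": 0},
  {"x": 0, "y": 0, "z": 0.3, "roll": 0},
  {"x": 0, "y": 0, "z": 0, "roll": 0},
])

```text
clock: 9.75
tool_pos: [0.4543, -0.3288, 0.0202]
orientation: [-179.9, -0.0, -84.9]
force: [-0.2, 0.2, -1.6]
opening: 0.05
```

jog_arm([
  {"x": 0, "y": 0, "z": 0.2, "roll": 0},
  {"x": 0, "y": 0, "z": 0.2, "roll": 0},
  {"x": 0, "y": 0, "z": 0, "roll": 0},
])

```text
clock: 10.05
tool_pos: [0.4538, -0.329, 0.0158]
orientation: [-180.0, -0.0, -84.9]
force: [-0.1, -0.6, -1.5]
opening: 0.0494
```

jog_arm([
  {"x": 0, "y": 0, "z": 0.1, "roll": 0},
  {"x": 0, "y": 0, "z": 0.1, "roll": 0},
  {"x": 0, "y": 0, "z": 0, "roll": 0},
])

```text
clock: 10.35
tool_pos: [0.4538, -0.3289, 0.0137]
orientation: [-180.0, -0.0, -84.9]
force: [-0.5, 0.2, 0.9]
opening: 0.0499
```

jog_arm([
  {"x": 0, "y": 0, "z": 0, "roll": 0},
  {"x": 0, "y": 0, "z": 0, "roll": 0},
  {"x": 0, "y": 0, "z": 0, "roll": 0},
  {"x": 0, "y": 0, "z": 0, "roll": 0},
  {"x": 0, "y": 0, "z": -1, "roll": 0},
  {"x": 0, "y": 0, "z": -3, "roll": 0},
  {"x": 0, "y": 0, "z": -4, "roll": 0},
  {"x": 0, "y": 0, "z": -4, "roll": 0},
  {"x": 0, "y": 0, "z": -3, "roll": 0},
], gripper=8.7)

```text
clock: 11.25
tool_pos: [0.4542, -0.3292, 0.1671]
orientation: [-179.9, -0.1, -84.9]
force: [0.5, -0.4, -0.0]
opening: 0.0869
```

```bash
python3 plan.py 4.5  .506 .2185 .165 -91.2
```

```text
t 11.25 from [0.4542, -0.3292, 0.1671, -84.8816] F [ 0.5 -0.4 -0. ] op 0.0869 rp [-1.7985e+02 -9.0000e-02]
[{"x":-1.34,"y":-0.25,"z":0.01,"roll":0.003},{"x":-2.69,"y":-0.49,"z":0.01,"roll":0.005},{"x":-3.84,"y":-0.68,"z":0.01,"roll":0.008},{"x":-3.85,"y":-0.65,"z":0.02,"roll":0.008},{"x":-3.85,"y":-0.62,"z":0.01,"roll":0.008},{"x":-3.86,"y":-0.59,"z":0.02,"roll":0.007},{"x":-3.86,"y":-0.56,"z":0.01,"roll":0.008},{"x":-3.86,"y":-0.54,"z":0.02,"roll":0.008},{"x":-3.87,"y":-0.5,"z":0.01,"roll":0.008},{"x":-3.88,"y":-0.47,"z":0.02,"roll":0.008},{"x":-3.88,"y":-0.43,"z":0.01,"roll":0.008},{"x":-3.88,"y":-0.41,"z":0.02,"roll":0.007}]
[{"x":-3.88,"y":-0.38,"z":0.01,"roll":0.008},{"x":-3.89,"y":-0.35,"z":0.02,"roll":0.008},{"x":-2.72,"y":-0.22,"z":0.01,"roll":0.006},{"x":-1.36,"y":-0.11,"roll":0.002}]
```

jog_arm([
  {"x": -1.4, "y": -0.25, "z": 0, "roll": 0.003},
  {"x": -2.7, "y": -0.5, "z": 0, "roll": 0.005},
  {"x": -3.85, "y": -0.68, "z": 0, "roll": 0.008},
  {"x": -3.85, "y": -0.65, "z": 0, "roll": 0.008},
  {"x": -3.85, "y": -0.62, "z": 0, "roll": 0.008},
  {"x": -3.85, "y": -0.6, "z": 0, "roll": 0.008},
  {"x": -3.85, "y": -0.56, "z": 0, "roll": 0.008},
  {"x": -3.85, "y": -0.54, "z": 0, "roll": 0.008},
  {"x": -3.85, "y": -0.5, "z": 0, "roll": 0.008},
  {"x": -3.85, "y": -0.47, "z": 0, "roll": 0.008},
  {"x": -3.85, "y": -0.43, "z": 0, "roll": 0.008},
  {"x": -3.9, "y": -0.4, "z": 0, "roll": 0.007},
])

```text
clock: 12.45
tool_pos: [0.4942, 0.102, 0.1639]
orientation: [-180.0, 0.0, -89.9]
force: [0.5, -0.1, -0.6]
opening: 0.0867
```

jog_arm([
  {"x": -3.9, "y": -0.38, "z": 0, "roll": 0.008},
  {"x": -3.9, "y": -0.35, "z": 0.5, "roll": 0.008},
  {"x": -2.7, "y": -0.22, "z": 1, "roll": 0.006},
  {"x": -1.4, "y": -0.1, "z": 1.5, "roll": 0.002},
  {"x": 0, "y": 0, "z": 1, "roll": 0},
  {"x": 0, "y": 0, "z": 0.5, "roll": 0},
  {"x": 0, "y": 0, "z": 0, "roll": 0},
])

```text
clock: 13.15
tool_pos: [0.5054, 0.2182, 0.118]
orientation: [179.9, -0.1, -91.3]
force: [-0.3, -0.8, 0.4]
opening: 0.0871
```

```bash
python3 - <<'E'
from h import *
s=snap("wrist"); cv2.imwrite("pics/w3.png",s['img'][:,:,::-1])
E
python3 plan.py 1.5  .506 .2185 .0745 -91.2
```

```text
t 13.2 from [0.5059, 0.2184, 0.1187, -91.2936] F [-0.8  0.3 -0.4] op 0.0873 rp [ 1.7998e+02 -3.0000e-02]
[{"z":1.47,"roll":-0.001},{"x":-0.01,"y":-0.01,"z":1.47},{"z":1.48,"roll":-0.001}]
```

View pics/w3.png

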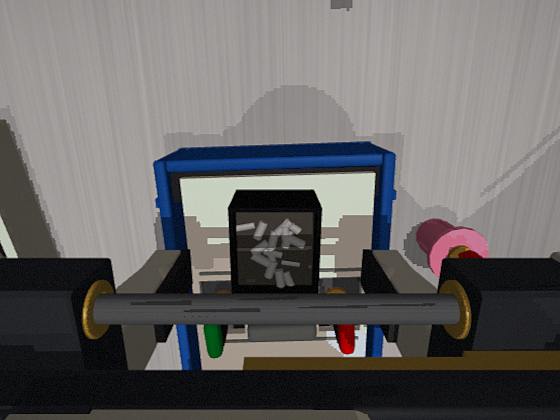

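jog_arm([
  {"x": 0, "y": -0.07, "z": 1.5, "roll": 0},
  {"x": 0, "y": 0, "z": 1.5, "roll": 0},
  {"x": 0, "y": 0, "z": 1, "roll": 0},
  {"x": 0, "y": 0, "z": 0.4, "roll": 0},
  {"x": 0, "y": 0, "z": 0, "roll": 0},
])

```text
clock: 13.7
tool_pos: [0.5068, 0.2189, 0.0745]
orientation: [180.0, -0.0, -91.3]
force: [0.2, -1.1, 0.0]
opening: 0.0873
```

jog_arm([
  {"x": 0, "y": 0, "z": 0, "roll": 0},
  {"x": 0, "y": 0, "z": 0, "roll": 0},
  {"x": 0, "y": 0, "z": 0, "roll": 0},
  {"x": 0, "y": 0, "z": 0, "roll": 0},
  {"x": 0, "y": 0, "z": 0, "roll": 0},
  {"x": 0, "y": 0, "z": 0, "roll": 0},
], gripper=4.4)

```text
clock: 14.3
tool_pos: [0.5067, 0.2192, 0.0746]
orientation: [-180.0, 0.0, -91.3]
force: [-0.3, 0.0, 1.7]
opening: 0.0499
```

jog_arm([
  {"x": 0, "y": 0, "z": -1, "roll": 0},
  {"x": 0, "y": 0, "z": -2, "roll": 0},
  {"x": 0, "y": 0, "z": -3, "roll": 0},
  {"x": 0, "y": 0, "z": -2.5, "roll": 0},
  {"x": 0, "y": 0, "z": -1, "roll": 0},
  {"x": 0, "y": 0, "z": 0, "roll": 0},
])

```text
clock: 14.9
tool_pos: [0.5072, 0.2197, 0.171]
orientation: [-179.9, 0.1, -91.3]
force: [-0.2, 0.0, -1.5]
opening: 0.0498
```

```bash
python3 plan.py 4.2  .4422 -.2273 .17 -84.8
```

```text
t 14.9 from [0.5072, 0.2197, 0.171, -91.2597] F [-0.2  0.  -1.5] op 0.0498 rp [-1.7988e+02  1.2000e-01]
[{"x":1.3,"y":0.16,"roll":-0.003},{"x":2.59,"y":0.33,"z":0.01,"roll":-0.007},{"x":3.7,"y":0.49,"z":0.01,"roll":-0.009},{"x":3.7,"y":0.53,"z":0.01,"roll":-0.009},{"x":3.69,"y":0.56,"roll":-0.01},{"x":3.68,"y":0.59,"z":0.01,"roll":-0.009},{"x":3.68,"y":0.63,"z":0.01,"roll":-0.009},{"x":3.67,"y":0.67,"z":0.01,"roll":-0.01},{"x":3.67,"y":0.69,"z":0.01,"roll":-0.009},{"x":3.66,"y":0.74,"z":0.01,"roll":-0.009},{"x":3.66,"y":0.76,"roll":-0.01},{"x":3.64,"y":0.8,"z":0.01,"roll":-0.009}]
[{"x":2.55,"y":0.59,"z":0.01,"roll":-0.006},{"x":1.27,"y":0.3,"roll":-0.004}]
```

jog_arm([
  {"x": 1.3, "y": 0.16, "z": 0, "roll": -0.003},
  {"x": 2.6, "y": 0.33, "z": 0, "roll": -0.007},
  {"x": 3.7, "y": 0.5, "z": 0, "roll": -0.009},
  {"x": 3.7, "y": 0.53, "z": 0, "roll": -0.009},
  {"x": 3.7, "y": 0.56, "z": 0, "roll": -0.01},
  {"x": 3.7, "y": 0.6, "z": 0, "roll": -0.009},
  {"x": 3.7, "y": 0.63, "z": 0, "roll": -0.009},
  {"x": 3.7, "y": 0.67, "z": 0, "roll": -0.01},
  {"x": 3.7, "y": 0.7, "z": 0, "roll": -0.009},
  {"x": 3.65, "y": 0.74, "z": 0, "roll": -0.009},
  {"x": 3.65, "y": 0.76, "z": 0, "roll": -0.01},
  {"x": 3.65, "y": 0.8, "z": 0, "roll": -0.009},
])

```text
clock: 16.1
tool_pos: [0.4451, -0.1917, 0.168]
orientation: [179.8, 0.0, -85.3]
force: [0.8, -0.2, -1.4]
opening: 0.0497
```

jog_arm([
  {"x": 2.5, "y": 0.6, "z": 0, "roll": -0.006},
  {"x": 1.25, "y": 0.3, "z": 0, "roll": -0.004},
  {"x": 0, "y": 0, "z": 1.5, "roll": 0},
  {"x": 0, "y": 0, "z": 3, "roll": 0},
  {"x": 0, "y": 0, "z": 4, "roll": 0},
  {"x": 0, "y": 0, "z": 3.5, "roll": 0},
  {"x": 0, "y": 0, "z": 2, "roll": 0},
  {"x": 0, "y": 0, "z": 0.8, "roll": 0},
  {"x": 0, "y": 0, "z": 0.3, "roll": 0},
  {"x": 0, "y": 0, "z": 0, "roll": 0},
])

```text
clock: 17.1
tool_pos: [0.4411, -0.2284, 0.0186]
orientation: [180.0, -0.0, -84.8]
force: [0.2, -0.8, -2.2]
opening: 0.0496
```

jog_arm([
  {"x": 0, "y": 0, "z": 0.2, "roll": 0},
  {"x": 0, "y": 0, "z": 0.1, "roll": 0},
  {"x": 0, "y": 0, "z": 0.1, "roll": 0},
  {"x": 0, "y": 0, "z": 0.1, "roll": 0},
  {"x": 0, "y": 0, "z": 0, "roll": 0},
])

```text
clock: 17.6
tool_pos: [0.4413, -0.2282, 0.0137]
orientation: [-180.0, -0.0, -84.8]
force: [0.7, 0.4, -1.0]
opening: 0.0496
```

jog_arm([
  {"x": 0, "y": 0, "z": 0.05, "roll": 0},
  {"x": 0, "y": 0, "z": 0, "roll": 0},
])

```text
clock: 17.8
tool_pos: [0.4413, -0.2282, 0.0136]
orientation: [-180.0, -0.0, -84.8]
force: [-1.8, 2.1, 5.2]
opening: 0.0492
```

jog_arm([
  {"x": 0, "y": 0, "z": 0, "roll": 0},
  {"x": 0, "y": 0, "z": 0, "roll": 0},
  {"x": 0, "y": 0, "z": 0, "roll": 0},
  {"x": 0, "y": 0, "z": 0, "roll": 0},
  {"x": 0, "y": 0, "z": -1, "roll": 0},
  {"x": 0, "y": 0, "z": -3, "roll": 0},
  {"x": 0, "y": 0, "z": -4, "roll": 0},
  {"x": 0, "y": 0, "z": -4, "roll": 0},
  {"x": 0, "y": 0, "z": -3, "roll": 0},
], gripper=8.7)

```text
clock: 18.7
tool_pos: [0.4417, -0.2284, 0.1665]
orientation: [-179.8, -0.1, -84.8]
force: [1.1, 1.1, -0.0]
opening: 0.0871
```

```bash
python3 plan.py 4.2  .504 .24 .22 -179.9; python3 - <<'E'
from h import *
s=snap("wrist"); cv2.imwrite("pics/w4.png",s['img'][:,:,::-1])
s=snap("top"); cv2.imwrite("pics/t4.png",s['img'][:,:,::-1])
print(ctrl.get_obs()['joint_pos'])
E
```

```text
t 18.7 from [0.4417, -0.2284, 0.1665, -84.7672] F [ 1.1  1.1 -0. ] op 0.0871 rp [-1.7984e+02 -5.0000e-02]
[{"x":-1.23,"y":-0.28,"z":-0.14,"roll":0.044},{"x":-2.49,"y":-0.45,"z":-0.29,"roll":0.089},{"x":-3.59,"y":-0.33,"z":-0.41,"roll":0.127},{"x":-3.6,"y":0.13,"z":-0.41,"roll":0.127},{"x":-3.56,"y":0.59,"z":-0.4,"roll":0.126},{"x":-3.46,"y":1.03,"z":-0.41,"roll":0.127},{"x":-3.3,"y":1.46,"z":-0.41,"roll":0.127},{"x":-3.08,"y":1.87,"z":-0.41,"roll":0.127},{"x":-2.83,"y":2.24,"z":-0.41,"roll":0.126},{"x":-2.52,"y":2.58,"z":-0.41,"roll":0.127},{"x":-2.18,"y":2.87,"z":-0.41,"roll":0.127},{"x":-1.79,"y":3.13,"z":-0.4,"roll":0.127}]
[{"x":-1.38,"y":3.34,"z":-0.41,"roll":0.126},{"x":-0.67,"y":2.43,"z":-0.29,"roll":0.089},{"x":-0.23,"y":1.25,"z":-0.14,"roll":0.044}]
[ -4.6380882    6.4267883  -26.27437449   0.08445187 -56.80601576
   9.8495004 ]
```

View pics/t4.png

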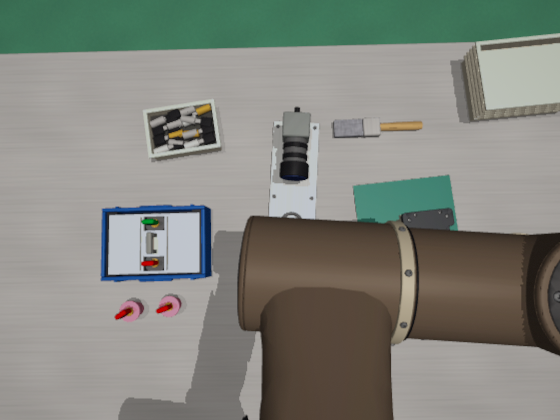

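jog_arm([
  {"x": 0, "y": 0, "z": 0, "roll": -0.135},
  {"x": 0, "y": 0, "z": 0, "roll": -0.135},
  {"x": 0, "y": 0, "z": 0, "roll": -0.135},
  {"x": 0, "y": 0, "z": 0, "roll": -0.135},
  {"x": 0, "y": 0, "z": 0, "roll": -0.135},
  {"x": 0, "y": 0, "z": 0, "roll": -0.135},
  {"x": 0, "y": 0, "z": 0, "roll": -0.135},
  {"x": 0, "y": 0, "z": 0, "roll": -0.135},
  {"x": 0, "y": 0, "z": 0, "roll": -0.135},
  {"x": 0, "y": 0, "z": 0, "roll": -0.135},
  {"x": 0, "y": 0, "z": 0, "roll": -0.13},
  {"x": 0.2, "y": -1.5, "z": 0, "roll": 0},
])

```text
clock: 20.0
tool_pos: [0.4427, -0.2138, 0.163]
orientation: [180.0, 0.0, 0.2]
force: [-0.0, 0.2, 0.2]
opening: 0.087
```

jog_arm([
  {"x": 0.5, "y": -3, "z": 0, "roll": 0},
  {"x": 0.5, "y": -4.5, "z": 0, "roll": 0},
  {"x": 0.5, "y": -4.5, "z": 0, "roll": 0},
  {"x": 0.5, "y": -4.5, "z": 0, "roll": 0},
  {"x": 0.5, "y": -4.5, "z": 0, "roll": 0},
  {"x": 0.5, "y": -4.5, "z": 0, "roll": 0},
  {"x": 0.5, "y": -4.5, "z": 0, "roll": 0},
  {"x": 0.5, "y": -4.5, "z": 0, "roll": 0},
  {"x": 0.5, "y": -4.5, "z": 0, "roll": 0},
  {"x": 0.5, "y": -4.5, "z": 0, "roll": 0},
  {"x": 0.5, "y": -3.5, "z": 0, "roll": 0},
  {"x": 0.5, "y": -1.5, "z": 0, "roll": 0},
])

```text
clock: 21.2
tool_pos: [0.5031, 0.2746, 0.1629]
orientation: [180.0, -0.0, 0.1]
force: [0.0, 0.3, -0.0]
opening: 0.087
```

```bash
python3 - <<'E'
from h import *
s=snap("wrist"); cv2.imwrite("pics/w5.png",s['img'][:,:,::-1])
import pickle; pickle.dump(s,open("w5.pkl","wb"))
E
python3 plan.py 3 .504 .276 .13 0.2
```

```text
t 21.25 from [0.5039, 0.2753, 0.1627, 0.1584] F [1.5 2.5 2. ] op 0.0868 rp [ 1.7999e+02 -2.0000e-02]
[{"x":0.01,"y":-0.04,"z":1.63},{"y":-0.03,"z":1.64,"roll":-0.001}]
```

View pics/w5.png

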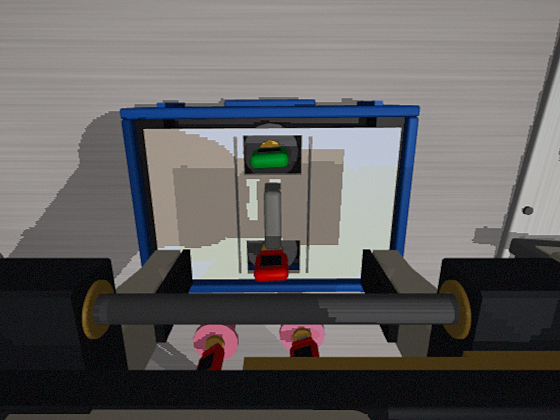

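jog_arm([
  {"x": 0.05, "y": -0.1, "z": 1, "roll": 0},
  {"x": 0, "y": 0, "z": 2.5, "roll": 0},
  {"x": 0, "y": 0, "z": 2.5, "roll": 0},
  {"x": 0, "y": 0, "z": 1.5, "roll": 0},
  {"x": 0, "y": 0, "z": 1, "roll": 0},
  {"x": 0, "y": 0, "z": 0.5, "roll": 0},
  {"x": 0, "y": 0, "z": 0, "roll": 0},
])

```text
clock: 21.95
tool_pos: [0.5035, 0.272, 0.0727]
orientation: [180.0, 0.0, -0.0]
force: [-0.0, 0.5, 0.1]
opening: 0.0874
```

jog_arm([
  {"x": 0, "y": 0, "z": 0, "roll": 0},
  {"x": 0, "y": 0, "z": 0, "roll": 0},
  {"x": 0, "y": 0, "z": 0, "roll": 0},
  {"x": 0, "y": 0, "z": 0, "roll": 0},
  {"x": 0, "y": 0, "z": 0, "roll": 0},
  {"x": 0, "y": 0, "z": 0, "roll": 0},
  {"x": 0, "y": 0, "z": 0, "roll": 0},
], gripper=0.6)

```text
clock: 22.65
tool_pos: [0.5036, 0.2728, 0.0731]
orientation: [-180.0, -0.0, 0.0]
force: [-0.5, -0.1, -0.2]
opening: 0.0367
```

jog_arm([
  {"x": 0.05, "y": -0.35, "z": 0, "roll": 0},
  {"x": 0, "y": 0, "z": 0, "roll": 0},
  {"x": 0, "y": 0, "z": 0, "roll": 0},
  {"x": 0, "y": 0, "z": 0, "roll": 0},
  {"x": 0, "y": 0, "z": 0, "roll": 0},
])

```text
clock: 23.15
tool_pos: [0.5041, 0.2764, 0.073]
orientation: [-180.0, -0.0, 0.0]
force: [-0.0, 0.2, -0.5]
opening: 0.0118
```

jog_arm([
  {"x": 0, "y": 0, "z": -0.5, "roll": 0},
  {"x": 0, "y": 0, "z": -1, "roll": 0},
  {"x": 0, "y": 0, "z": -2, "roll": 0},
  {"x": 0, "y": 0, "z": -2.5, "roll": 0},
  {"x": 0, "y": 0, "z": -2.5, "roll": 0},
  {"x": 0, "y": 0, "z": -1.5, "roll": 0},
  {"x": 0, "y": 0, "z": 0, "roll": 0},
])

```text
clock: 23.85
tool_pos: [0.5053, 0.2772, 0.1763]
orientation: [-179.8, -0.2, 0.0]
force: [0.2, 0.3, -1.2]
opening: 0.0117
```

```bash
python3 plan.py 3.8  .5695 -.2679 .172 5.2; python3 - <<'E'
from h import *
s=snap("wrist"); cv2.imwrite("pics/w6.png",s['img'][:,:,::-1])
s=snap("scene"); cv2.imwrite("pics/s6.png",s['img'][:,:,::-1])
E
```

```text
t 23.85 from [0.5053, 0.2772, 0.1763, 0.0274] F [ 0.2  0.3 -1.2] op 0.0117 rp [-179.81   -0.22]
[{"x":0.14,"y":1.19,"z":0.01,"roll":-0.002},{"x":0.27,"y":2.37,"z":0.02,"roll":-0.004},{"x":0.38,"y":3.38,"z":0.02,"roll":-0.005},{"x":0.36,"y":3.39,"z":0.03,"roll":-0.006},{"x":0.34,"y":3.4,"z":0.03,"roll":-0.006},{"x":0.32,"y":3.39,"z":0.02,"roll":-0.005},{"x":0.3,"y":3.4,"z":0.03,"roll":-0.006},{"x":0.28,"y":3.39,"z":0.03,"roll":-0.006},{"x":0.26,"y":3.4,"z":0.02,"roll":-0.005},{"x":0.25,"y":3.4,"z":0.03,"roll":-0.006},{"x":0.22,"y":3.4,"z":0.03,"roll":-0.005},{"x":0.21,"y":3.41,"z":0.02,"roll":-0.006}]
[{"x":0.19,"y":3.4,"z":0.03,"roll":-0.006},{"x":0.16,"y":3.4,"z":0.03,"roll":-0.005},{"x":0.15,"y":3.41,"z":0.02,"roll":-0.006},{"x":0.13,"y":3.41,"z":0.03,"roll":-0.005},{"x":0.08,"y":2.38,"z":0.02,"roll":-0.004},{"x":0.03,"y":1.19,"z":0.01,"roll":-0.002}]
```

View pics/w6.png

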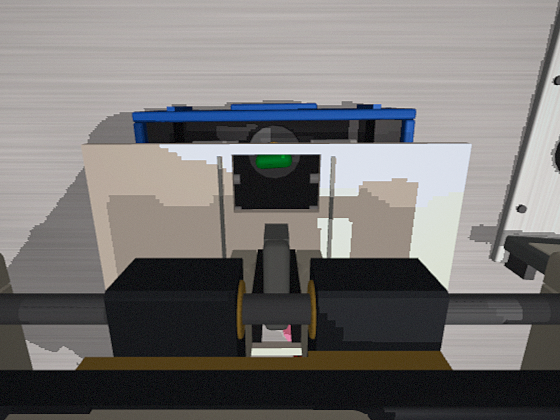

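View pics/s6.png

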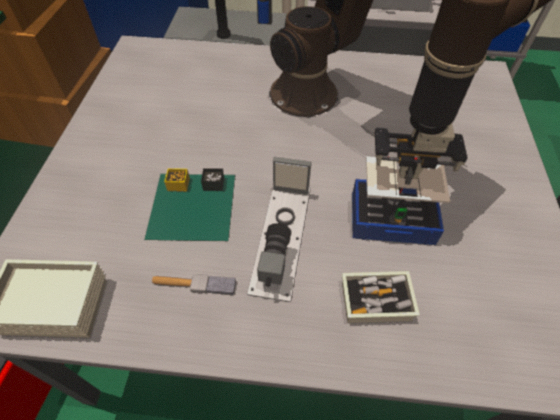

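jog_arm([
  {"x": 0.14, "y": 1.2, "z": 0, "roll": -0.002},
  {"x": 0.27, "y": 2.4, "z": 0, "roll": -0.004},
  {"x": 0.38, "y": 3.4, "z": 0, "roll": -0.005},
  {"x": 0.36, "y": 3.4, "z": 0, "roll": -0.006},
  {"x": 0.34, "y": 3.4, "z": 0, "roll": -0.006},
  {"x": 0.32, "y": 3.4, "z": 0, "roll": -0.005},
  {"x": 0.3, "y": 3.4, "z": 0, "roll": -0.006},
  {"x": 0.28, "y": 3.4, "z": 0, "roll": -0.006},
  {"x": 0.26, "y": 3.4, "z": 0, "roll": -0.005},
  {"x": 0.25, "y": 3.4, "z": 0, "roll": -0.006},
  {"x": 0.22, "y": 3.4, "z": 0, "roll": -0.005},
  {"x": 0.2, "y": 3.4, "z": 0, "roll": -0.006},
])

```text
clock: 25.15
tool_pos: [0.5469, -0.1006, 0.1718]
orientation: [180.0, 0.1, 3.6]
force: [-0.1, 0.2, -1.7]
opening: 0.0117
```

jog_arm([
  {"x": 0.2, "y": 3.4, "z": 0, "roll": -0.006},
  {"x": 0.16, "y": 3.4, "z": 0, "roll": -0.005},
  {"x": 0.15, "y": 3.4, "z": 0, "roll": -0.006},
  {"x": 0.13, "y": 3.4, "z": 0, "roll": -0.005},
  {"x": 0.08, "y": 2.4, "z": 0, "roll": -0.004},
  {"x": 0.03, "y": 1.2, "z": 0, "roll": -0.002},
  {"x": 0, "y": 0, "z": 0, "roll": 0},
  {"x": 0, "y": 0, "z": 1, "roll": 0},
  {"x": 0, "y": 0, "z": 2.5, "roll": 0},
  {"x": 0, "y": 0, "z": 2.5, "roll": 0},
  {"x": 0, "y": 0, "z": 1, "roll": 0},
  {"x": 0, "y": 0, "z": 0, "roll": 0},
])

```text
clock: 26.35
tool_pos: [0.5669, -0.2686, 0.1011]
orientation: [-179.9, 0.2, 5.2]
force: [-0.3, 0.1, -2.1]
opening: 0.0117
```

```bash
python3 plan.py 3  .5695 -.2679 .02 5.2; python3 - <<'E'
from h import *
s=snap("wrist"); cv2.imwrite("pics/w7.png",s['img'][:,:,::-1])
s=snap("scene"); cv2.imwrite("pics/s7.png",s['img'][:,:,::-1])
E
```

```text
t 26.35 from [0.5669, -0.2686, 0.1011, 5.2178] F [-0.3  0.1 -2.1] op 0.0117 rp [-179.93    0.21]
[{"x":0.09,"y":-0.01,"z":2.7},{"x":0.09,"y":-0.02,"z":2.71},{"x":0.09,"y":-0.01,"z":2.7}]
```

View pics/s7.png

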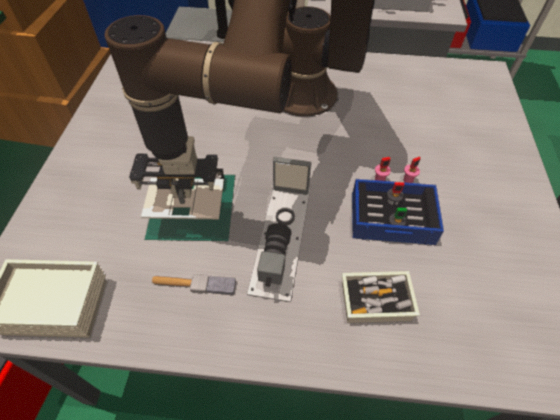

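jog_arm([
  {"x": 0.27, "y": 0, "z": 1.5, "roll": 0},
  {"x": 0, "y": 0, "z": 2.5, "roll": 0},
  {"x": 0, "y": 0, "z": 2, "roll": 0},
  {"x": 0, "y": 0, "z": 1, "roll": 0},
  {"x": 0, "y": 0, "z": 0.5, "roll": 0},
  {"x": 0, "y": 0, "z": 0.2, "roll": 0},
  {"x": 0, "y": 0, "z": 0.1, "roll": 0},
  {"x": 0, "y": 0, "z": 0, "roll": 0},
])

```text
clock: 27.25
tool_pos: [0.5714, -0.2695, 0.0258]
orientation: [180.0, -0.1, 5.2]
force: [-0.5, 0.3, -1.4]
opening: 0.0117
```

jog_arm([
  {"x": 0, "y": 0, "z": 0.1, "roll": 0},
  {"x": 0, "y": 0, "z": 0.1, "roll": 0},
  {"x": 0, "y": 0, "z": 0.1, "roll": 0},
  {"x": 0, "y": 0, "z": 0, "roll": 0},
])

```text
clock: 27.65
tool_pos: [0.5708, -0.2694, 0.022]
orientation: [-180.0, 0.0, 5.2]
force: [0.2, 0.0, -2.1]
opening: 0.0114
```

jog_arm([
  {"x": 0, "y": 0, "z": 0.1, "roll": 0},
  {"x": 0, "y": 0, "z": 0.1, "roll": 0},
  {"x": 0, "y": 0, "z": 0.1, "roll": 0},
  {"x": 0, "y": 0, "z": 0, "roll": 0},
])

```text
clock: 28.05
tool_pos: [0.5707, -0.2694, 0.0188]
orientation: [-180.0, 0.0, 5.2]
force: [0.0, -0.1, -3.2]
opening: 0.0112
```

jog_arm([
  {"x": 0, "y": 0, "z": 0.1, "roll": 0},
  {"x": 0, "y": 0, "z": 0, "roll": 0},
])

```text
clock: 28.25
tool_pos: [0.5709, -0.2694, 0.018]
orientation: [180.0, -0.0, 5.2]
force: [0.8, -0.3, -2.2]
opening: 0.0123
```

jog_arm([
  {"x": 0, "y": 0, "z": 0.05, "roll": 0},
  {"x": 0, "y": 0, "z": 0.05, "roll": 0},
  {"x": 0, "y": 0, "z": 0, "roll": 0},
])

```text
clock: 28.55
tool_pos: [0.5709, -0.2694, 0.018]
orientation: [180.0, -0.0, 5.2]
force: [-3.2, 2.4, 5.9]
opening: 0.0116
```

jog_arm([
  {"x": 0, "y": 0, "z": 0, "roll": 0},
  {"x": 0, "y": 0, "z": 0, "roll": 0},
  {"x": 0, "y": 0, "z": 0, "roll": 0},
  {"x": 0, "y": 0, "z": -1, "roll": 0.02},
  {"x": 0, "y": 0, "z": -3, "roll": 0.02},
  {"x": 0, "y": 0, "z": -4.5, "roll": 0.02},
  {"x": 0, "y": 0, "z": -4.5, "roll": 0.03},
  {"x": 0, "y": -1, "z": -4, "roll": 0},
  {"x": 0, "y": -2.5, "z": -2, "roll": 0},
  {"x": 0, "y": -4, "z": 0, "roll": 0},
  {"x": 0, "y": -4.5, "z": 0, "roll": 0},
  {"x": 0, "y": -4.5, "z": 0, "roll": 0},
], gripper=5)

```text
clock: 29.75
tool_pos: [0.5706, -0.1032, 0.2082]
orientation: [-180.0, -0.1, -0.1]
force: [0.3, 0.2, -0.7]
opening: 0.0498
```

jog_arm([
  {"x": -0.5, "y": -4.5, "z": 0, "roll": 0},
  {"x": -0.5, "y": -4.5, "z": 0, "roll": 0},
  {"x": -0.5, "y": -4.5, "z": 0, "roll": 0},
  {"x": -0.5, "y": -4.5, "z": 0, "roll": 0},
  {"x": -0.5, "y": -4.5, "z": 0, "roll": 0},
  {"x": -0.5, "y": -4.5, "z": 0, "roll": 0},
  {"x": -0.5, "y": -4.5, "z": 0, "roll": 0},
  {"x": -0.5, "y": -3.5, "z": 0, "roll": 0},
  {"x": 0, "y": -2, "z": 0, "roll": 0},
  {"x": 0, "y": -1, "z": 0, "roll": 0},
  {"x": 0, "y": 0, "z": 0, "roll": 0},
])

```text
clock: 30.85
tool_pos: [0.5308, 0.2761, 0.2071]
orientation: [180.0, 0.0, 0.0]
force: [-0.5, -0.5, -1.3]
opening: 0.0501
```

```bash
python3 - <<'E'
from h import *
s=snap("wrist"); im=s['img'][:,:,::-1].copy(); cv2.imwrite("pics/w8.png",im)
import pickle; pickle.dump(s,open("w8.pkl","wb"))
o=ctrl.get_obs();print(o['tool_pos'],o['orientation'],o['joint_pos'])
for r in ctrl.regions_of("wrist","master_green")[:2]:
    m=r["mask"];ys,xs=np.nonzero(m);print(r["confidence"],np.array(r["position"])*[560,420],m.sum(),xs.min(),xs.max(),ys.min(),ys.max())
s=snap("top"); cv2.imwrite("pics/t8.png",s['img'][:,:,::-1])
E
```

```text
[0.53078755 0.27514501 0.2070392 ] [1.79982178e+02 1.73711748e-02 3.01825864e-03] [ 4.61126895e+01  1.41261588e+01 -1.10377933e+01 -1.80406045e-04
 -6.48609346e+01  4.38904081e+01]
0.77 [273.    175.098] 1602 251 295 151 195
```

View pics/w8.png

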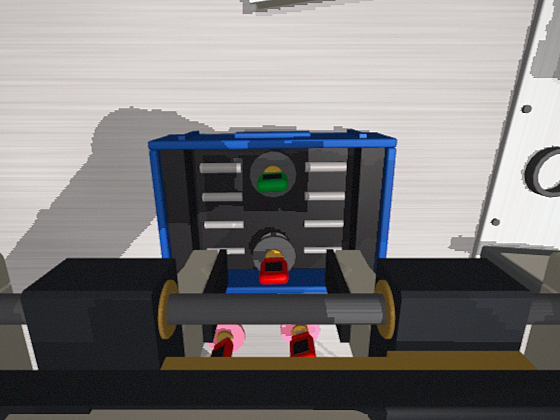

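View pics/t8.png

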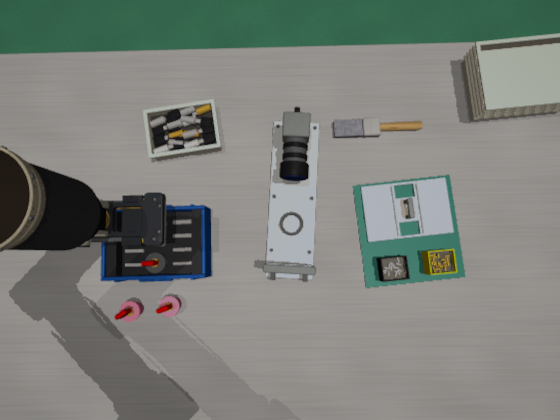

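```bash
python3 - <<'E'
import pickle,cv2
s=pickle.load(open("w8.pkl","rb")); im=s['img'][:,:,::-1]
cv2.imwrite("pics/w8c.png",cv2.resize(im[140:205,235:315],None,fx=8,fy=8,interpolation=cv2.INTER_CUBIC))
E
```

```text
(no output)
```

View pics/w8c.png

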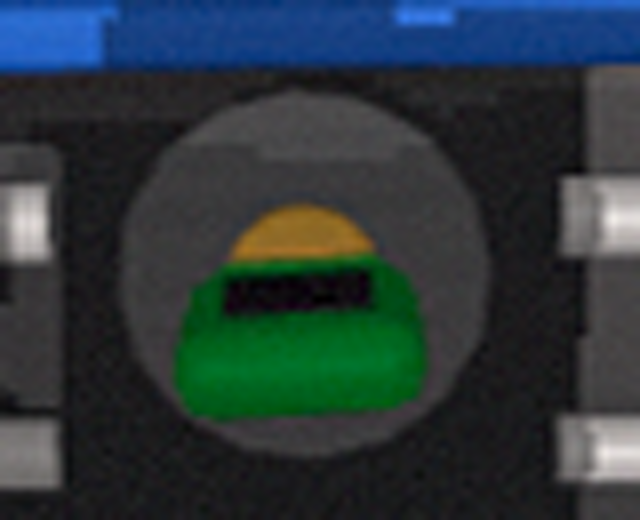

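```bash
python3 - <<'E'
from h import *; import pickle
s=pickle.load(open("w8.pkl","rb"))
def c(p,f,o): return (np.array(p,float)+.5)/f-.5+np.array(o)
P=back(s,c([(195,418),(412,409),(185,345),(420,340),(178,375),(428,368)],8,(235,140)),.100);print(P.round(4).tolist(),P.mean(0))
# flange circle at z .052
P=back(s,c([(120,275),(490,275),(305,90)],8,(235,140)),.052);print(P.round(4).tolist())
E
python3 plan.py 3 .5465 .2765 .125 2
```

```text
[[0.5419, 0.2896, 0.1], [0.5428, 0.2678, 0.1], [0.5494, 0.2905, 0.1], [0.5499, 0.2671, 0.1], [0.5463, 0.2913, 0.1], [0.547, 0.2663, 0.1]] [0.54620761 0.27876879 0.1       ]
[[0.5467, 0.3006, 0.052], [0.5467, 0.2574, 0.052], [0.5682, 0.2789, 0.052]]
t 31.0 from [0.5309, 0.2743, 0.2071, -0.0623] F [ 0.  -0.1  0.2] op 0.0502 rp [1.7999e+02 2.0000e-02]
[{"x":0.52,"y":-0.07,"z":2.74,"roll":-0.012},{"x":0.52,"y":-0.07,"z":2.73,"roll":-0.012},{"x":0.53,"y":-0.06,"z":2.74,"roll":-0.012}]
```

jog_arm([
  {"x": 0.5, "y": -0.1, "z": 1.5, "roll": -0.012},
  {"x": 0.5, "y": -0.1, "z": 3, "roll": -0.012},
  {"x": 0.55, "y": -0.1, "z": 3, "roll": -0.012},
  {"x": 0, "y": 0, "z": 1.5, "roll": 0},
  {"x": 0, "y": 0, "z": 0, "roll": 0},
])

```text
clock: 31.5
tool_pos: [0.5451, 0.2765, 0.1136]
orientation: [179.8, 0.3, 2.0]
force: [0.3, 0.1, -0.6]
opening: 0.05
```

```bash
python3 plan.py 3 .5465 .2775 .072 2; python3 - <<'E'
from h import *
s=snap("wrist"); im=s['img'][:,:,::-1].copy(); cv2.imwrite("pics/w9.png",im)
E
```

```text
t 31.5 from [0.5451, 0.2765, 0.1136, 1.9825] F [ 0.3  0.1 -0.6] op 0.05 rp [179.81   0.26]
[{"x":0.07,"y":-0.05,"z":2.08},{"x":0.08,"y":-0.05,"z":2.08}]
```

View pics/w9.png

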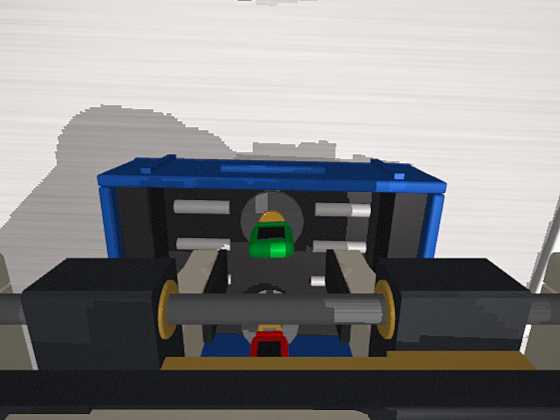

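jog_arm([
  {"x": 0.1, "y": -0.2, "z": 1.5, "roll": 0},
  {"x": 0, "y": 0, "z": 1.5, "roll": 0},
  {"x": 0, "y": 0, "z": 0.8, "roll": 0},
  {"x": 0, "y": 0, "z": 0.4, "roll": 0},
  {"x": 0, "y": 0, "z": 0, "roll": 0},
])

```text
clock: 32.05
tool_pos: [0.5473, 0.2807, 0.0753]
orientation: [-180.0, -0.0, 2.1]
force: [0.1, 1.0, 0.3]
opening: 0.0501
```

```bash
python3 - <<'E'
from h import *
s=snap("wrist"); im=s['img'][:,:,::-1].copy(); cv2.imwrite("pics/w10.png",im)
E
```

```text
(no output)
```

View pics/w10.png

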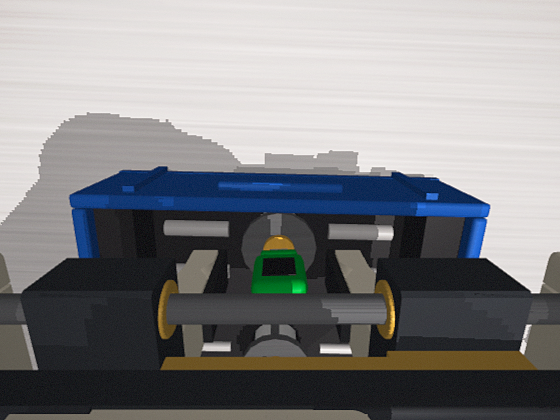

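jog_arm([
  {"x": 0, "y": 0.13, "z": 0.3, "roll": 0},
  {"x": 0, "y": 0, "z": 0, "roll": 0},
  {"x": 0, "y": 0, "z": 0, "roll": 0},
])

```text
clock: 32.4
tool_pos: [0.5473, 0.2796, 0.0723]
orientation: [-180.0, -0.0, 2.1]
force: [0.3, 0.4, 0.1]
opening: 0.0498
```

jog_arm([
  {"x": 0, "y": 0, "z": 0, "roll": 0},
  {"x": 0, "y": 0, "z": 0, "roll": 0},
  {"x": 0, "y": 0, "z": 0, "roll": 0},
  {"x": 0, "y": 0, "z": 0, "roll": 0},
  {"x": 0, "y": 0, "z": 0, "roll": 0},
  {"x": 0, "y": 0, "z": 0, "roll": 0},
], gripper=1.8)

```text
clock: 33.0
tool_pos: [0.5472, 0.2795, 0.072]
orientation: [180.0, -0.0, 2.1]
force: [0.8, -0.7, 0.1]
opening: 0.0256
```

jog_arm([
  {"x": 0, "y": 0, "z": -0.5, "roll": 0},
  {"x": 0, "y": 0, "z": -1, "roll": 0},
  {"x": 0, "y": 0, "z": -2, "roll": 0},
  {"x": 0, "y": 0, "z": -3, "roll": 0},
  {"x": 0, "y": 0, "z": -2.5, "roll": 0},
  {"x": 0, "y": 1, "z": -1, "roll": 0.02},
  {"x": 0, "y": 2, "z": 0, "roll": 0.02},
  {"x": 0, "y": 3, "z": 0, "roll": 0.02},
  {"x": 0, "y": 3.5, "z": 0, "roll": 0.02},
  {"x": 0, "y": 3, "z": 0, "roll": 0.025},
  {"x": 0, "y": 1.5, "z": 0, "roll": 0},
  {"x": 0, "y": 0, "z": 0, "roll": 0},
])

```text
clock: 34.2
tool_pos: [0.5435, 0.1366, 0.1711]
orientation: [179.9, 0.1, -4.1]
force: [-0.1, 0.7, -0.7]
opening: 0.0257
```

```bash
python3 plan.py 3 .5436 -.011 .165 -3.9; python3 - <<'E'
from h import *
s=snap("wrist"); im=s['img'][:,:,::-1].copy(); cv2.imwrite("pics/w11.png",im)
import pickle; pickle.dump(s,open("w11.pkl","wb"))
E
```

```text
t 34.2 from [0.5435, 0.1366, 0.1711, -4.1173] F [-0.1  0.7 -0.7] op 0.0257 rp [1.7995e+02 1.0000e-01]
[{"x":0.06,"y":0.84,"z":0.03},{"x":0.12,"y":1.69,"z":0.07,"roll":-0.001},{"x":0.18,"y":2.42,"z":0.1},{"x":0.17,"y":2.41,"z":0.1,"roll":-0.001},{"x":0.17,"y":2.42,"z":0.1,"roll":-0.001},{"x":0.17,"y":2.41,"z":0.1},{"x":0.12,"y":1.69,"z":0.07,"roll":-0.001},{"x":0.06,"y":0.85,"z":0.04}]
```

View pics/w11.png

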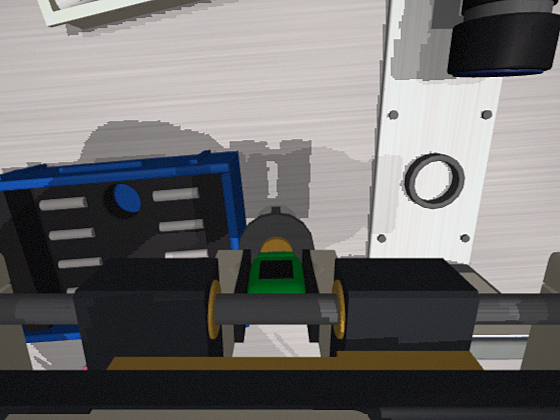

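```bash
python3 - <<'E'
from h import *; import pickle
s=pickle.load(open("w11.pkl","rb")); im=s['img'][:,:,::-1]
cv2.imwrite("pics/w11c.png",cv2.resize(im[100:250,365:505],None,fx=4,fy=4,interpolation=cv2.INTER_CUBIC))
P=back(s,[(434.5,179.5)],.024);print(P)
b=back(s,[(393,115),(487,115),(382,238),(465,238)],.01);print(b.round(4).tolist())
def ang(a,b): d=b-a; return np.degrees(np.arctan2(d[1],d[0])).round(2)
print(ang(b[2],b[0]),ang(b[3],b[1]),ang(b[1],b[0])-90,ang(b[3],b[2])-90)
E
```

```text
[[ 0.54501133 -0.00947073  0.024     ]]
[[0.6043, 0.0256, 0.01], [0.5981, -0.0595, 0.01], [0.4844, 0.0331, 0.01], [0.4783, -0.0507, 0.01]]
-3.6 -4.21 -4.140000000000001 -4.159999999999997
```

View pics/w11c.png

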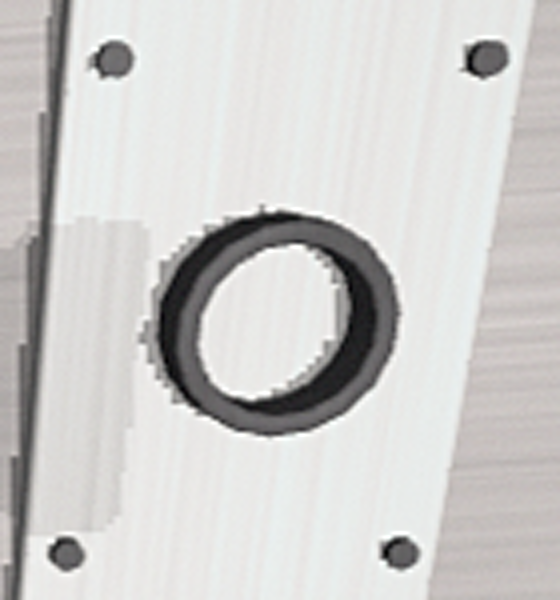

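jog_arm([
  {"x": 0.05, "y": 1, "z": 0, "roll": 0},
  {"x": 0.15, "y": 2, "z": 0, "roll": 0},
  {"x": 0.2, "y": 2.8, "z": 0, "roll": 0},
  {"x": 0.2, "y": 3, "z": 0, "roll": 0},
  {"x": 0.2, "y": 3, "z": 0, "roll": 0},
  {"x": 0.15, "y": 2, "z": 0, "roll": 0},
  {"x": 0.1, "y": 0.95, "z": 0, "roll": 0},
  {"x": 0, "y": 0, "z": 1, "roll": 0},
  {"x": 0, "y": 0, "z": 2, "roll": 0},
  {"x": 0, "y": 0, "z": 1.5, "roll": 0},
  {"x": 0, "y": 0, "z": 0.5, "roll": 0},
  {"x": 0, "y": 0, "z": 0, "roll": 0},
])

```text
clock: 35.45
tool_pos: [0.5444, -0.0077, 0.121]
orientation: [180.0, 0.1, -3.9]
force: [0.4, -0.3, -0.9]
opening: 0.0254
```

```bash
python3 plan.py 3 .5443 -.0113 .08 -4; python3 - <<'E'
from h import *
for n in ("wrist","scene"):
    s=snap(n); im=s['img'][:,:,::-1].copy(); 
    if n=="scene": im=cv2.resize(im[140:300,200:360],None,fx=4,fy=4,interpolation=cv2.INTER_CUBIC)[:600]
    cv2.imwrite(f"pics/{n}12.png",im)
E
```

```text
t 35.45 from [0.5444, -0.0077, 0.121, -3.8857] F [ 0.4 -0.3 -0.9] op 0.0254 rp [1.7996e+02 1.1000e-01]
[{"x":0.01,"y":0.18,"z":2.05,"roll":0.001},{"y":0.18,"z":2.05,"roll":0.001}]
```

View pics/wrist12.png

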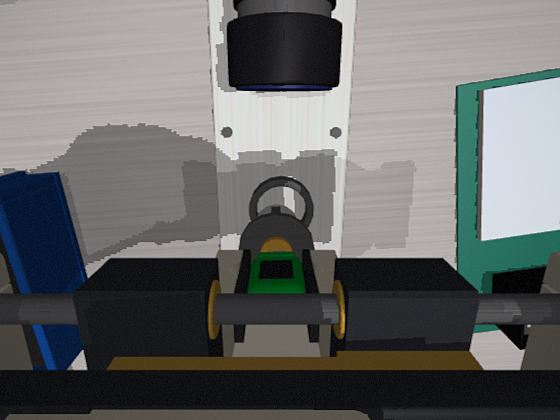

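View pics/scene12.png

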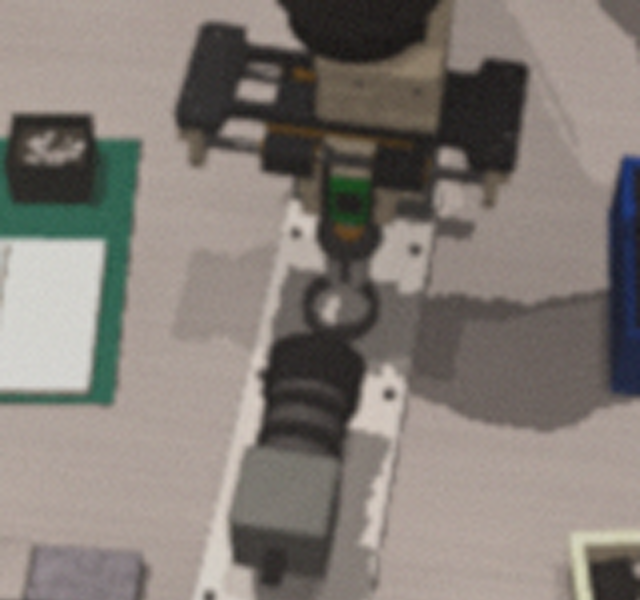

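jog_arm([
  {"x": 0, "y": 0.2, "z": 0, "roll": 0},
  {"x": 0, "y": 0.16, "z": 0.3, "roll": 0},
  {"x": 0, "y": 0, "z": 0.5, "roll": 0},
  {"x": 0, "y": 0, "z": 0.5, "roll": 0},
  {"x": 0, "y": 0, "z": 0, "roll": 0},
  {"x": 0, "y": 0, "z": 0, "roll": 0},
])

```text
clock: 36.15
tool_pos: [0.5446, -0.0119, 0.1088]
orientation: [180.0, 0.0, -3.9]
force: [-0.0, 0.1, -1.6]
opening: 0.0259
```

```bash
python3 plan.py 3 .5443 -.0113 .08 -4; python3 - <<'E'
from h import *
for n in ("wrist","scene"):
    s=snap(n); im=s['img'][:,:,::-1].copy(); 
    if n=="wrist": im=cv2.resize(im[150:300,200:360],None,fx=4,fy=4,interpolation=cv2.INTER_CUBIC)[:600]
    if n=="scene": im=cv2.resize(im[140:300,200:360],None,fx=4,fy=4,interpolation=cv2.INTER_CUBIC)[:600]
    cv2.imwrite(f"pics/{n}13.png",im)
E
```

```text
t 36.15 from [0.5446, -0.0119, 0.1088, -3.9396] F [-0.   0.1 -1.6] op 0.0259 rp [1.7998e+02 3.0000e-02]
[{"x":-0.03,"y":-0.06,"z":2.88,"roll":0.001}]
```

View pics/wrist13.png

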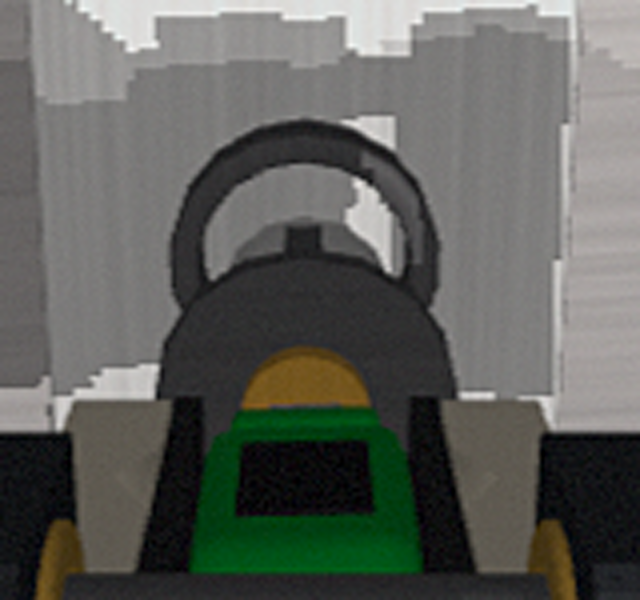

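jog_arm([
  {"x": 0, "y": 0, "z": 0.6, "roll": 0},
  {"x": 0, "y": 0, "z": 0.6, "roll": 0},
  {"x": 0, "y": 0, "z": 0.6, "roll": 0},
  {"x": 0, "y": 0, "z": 0.4, "roll": 0},
  {"x": 0, "y": 0, "z": 0.3, "roll": 0},
  {"x": 0, "y": 0, "z": 0, "roll": 0},
])

```text
clock: 36.85
tool_pos: [0.5444, -0.012, 0.0834]
orientation: [180.0, 0.1, -3.9]
force: [-0.3, -0.7, -1.4]
opening: 0.0256
```

jog_arm([
  {"x": 0, "y": 0, "z": 0.2, "roll": 0},
  {"x": 0, "y": 0, "z": 0.2, "roll": 0},
  {"x": 0, "y": 0, "z": 0.1, "roll": 0},
  {"x": 0, "y": 0, "z": 0, "roll": 0},
])

```text
clock: 37.25
tool_pos: [0.5446, -0.0119, 0.0789]
orientation: [180.0, 0.0, -3.9]
force: [-0.1, -0.7, -2.3]
opening: 0.0258
```

jog_arm([
  {"x": 0, "y": 0, "z": 0.1, "roll": 0},
  {"x": 0, "y": 0, "z": 0.1, "roll": 0},
  {"x": 0, "y": 0, "z": 0, "roll": 0},
])

```text
clock: 37.55
tool_pos: [0.5446, -0.0119, 0.0769]
orientation: [180.0, 0.0, -3.9]
force: [-0.4, 0.5, -1.7]
opening: 0.0256
```

jog_arm([
  {"x": 0, "y": 0, "z": 0.06, "roll": 0},
  {"x": 0, "y": 0, "z": 0.06, "roll": 0},
  {"x": 0, "y": 0, "z": 0, "roll": 0},
])

```text
clock: 37.85
tool_pos: [0.5448, -0.0118, 0.076]
orientation: [180.0, -0.0, -3.9]
force: [-0.9, 1.3, 1.3]
opening: 0.0253
```

jog_arm([
  {"x": 0, "y": 0, "z": 0, "roll": 0},
  {"x": 0, "y": 0, "z": 0, "roll": 0},
  {"x": 0, "y": 0, "z": 0, "roll": 0},
  {"x": 0, "y": 0, "z": 0, "roll": 0},
  {"x": 0, "y": 0, "z": -1, "roll": 0},
  {"x": 0, "y": 0, "z": -2, "roll": 0},
  {"x": 0, "y": 0, "z": -3, "roll": 0},
  {"x": 0, "y": 0, "z": -3.5, "roll": 0},
  {"x": 0, "y": 0, "z": -2.5, "roll": 0},
  {"x": 0, "y": 0, "z": 0, "roll": 0},
], gripper=5)

```text
clock: 38.85
tool_pos: [0.547, -0.0115, 0.2008]
orientation: [-179.9, -0.4, -3.9]
force: [0.5, 0.4, 0.9]
opening: 0.0502
```

```bash
python3 plan.py 4.2 .5709 -.2694 .18 5.2; python3 - <<'E'
from h import *
for n in ("wrist","scene"):
    s=snap(n); im=s['img'][:,:,::-1].copy(); 
    if n=="scene": im=cv2.resize(im[140:300,200:360],None,fx=4,fy=4,interpolation=cv2.INTER_CUBIC)[:600]
    cv2.imwrite(f"pics/{n}14.png",im)
E
```

```text
t 38.85 from [0.547, -0.0115, 0.2008, -3.9031] F [0.5 0.4 0.9] op 0.0502 rp [-179.89   -0.42]
[{"x":0.18,"y":1.1,"z":0.09,"roll":-0.007},{"x":0.34,"y":2.22,"z":0.18,"roll":-0.014},{"x":0.45,"y":3.16,"z":0.26,"roll":-0.019},{"x":0.38,"y":3.18,"z":0.25,"roll":-0.02},{"x":0.32,"y":3.18,"z":0.26,"roll":-0.019},{"x":0.26,"y":3.18,"z":0.26,"roll":-0.02},{"x":0.2,"y":3.19,"z":0.25,"roll":-0.02},{"x":0.13,"y":3.2,"z":0.26,"roll":-0.019},{"x":0.06,"y":2.24,"z":0.18,"roll":-0.014},{"x":0.01,"y":1.12,"z":0.09,"roll":-0.007}]
```

View pics/wrist14.png

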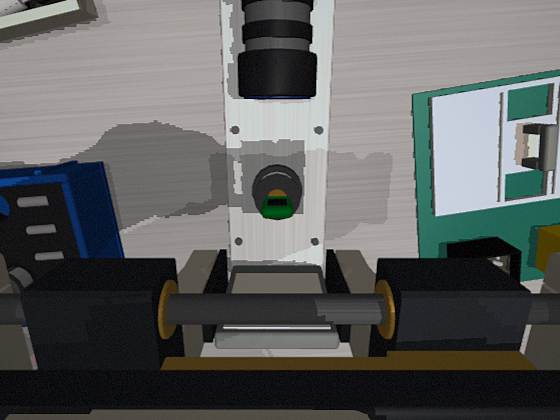

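View pics/scene14.png

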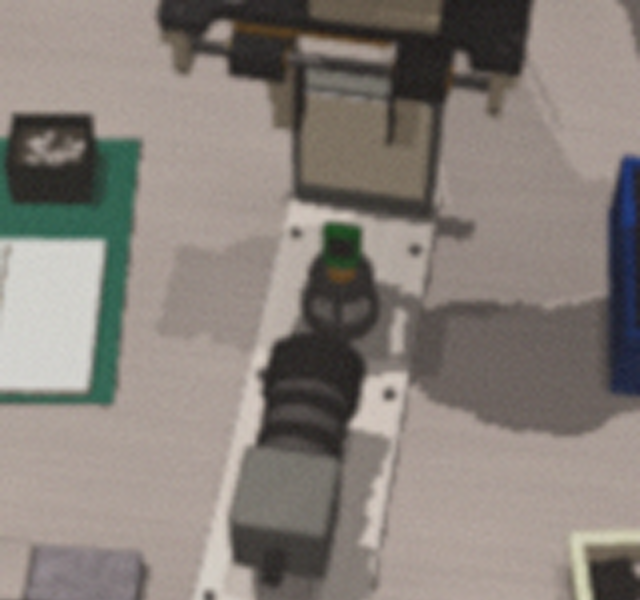

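jog_arm([
  {"x": 0.2, "y": 1.1, "z": 0, "roll": -0.007},
  {"x": 0.35, "y": 2.2, "z": 0, "roll": -0.014},
  {"x": 0.45, "y": 3.2, "z": 0.2, "roll": -0.019},
  {"x": 0.4, "y": 3.2, "z": 0.2, "roll": -0.02},
  {"x": 0.3, "y": 3.2, "z": 0.2, "roll": -0.019},
  {"x": 0.25, "y": 3.2, "z": 0.2, "roll": -0.02},
  {"x": 0.2, "y": 3.2, "z": 0.5, "roll": -0.02},
  {"x": 0.13, "y": 3.2, "z": 1, "roll": -0.019},
  {"x": 0.05, "y": 2.2, "z": 2, "roll": -0.014},
  {"x": 0, "y": 1.1, "z": 3, "roll": -0.007},
  {"x": 0, "y": 0, "z": 2, "roll": 0},
  {"x": 0, "y": 0, "z": 0, "roll": 0},
])

```text
clock: 40.15
tool_pos: [0.5652, -0.2705, 0.0983]
orientation: [-179.9, 0.5, 5.1]
force: [-1.1, 0.6, -0.3]
opening: 0.0501
```

```bash
python3 plan.py 3 .5709 -.2694 .019 5.2; python3 - <<'E'
from h import *
for n in ("wrist","top"):
    s=snap(n); im=s['img'][:,:,::-1].copy(); 
    cv2.imwrite(f"pics/{n}15.png",im)
E
```

```text
t 40.15 from [0.5652, -0.2705, 0.0983, 5.079] F [-1.1  0.6 -0.3] op 0.0501 rp [-179.85    0.45]
[{"x":0.19,"y":-0.02,"z":2.64,"roll":-0.001},{"x":0.2,"y":-0.02,"z":2.64},{"x":0.19,"y":-0.02,"z":2.65,"roll":-0.001}]
```

View pics/wrist15.png

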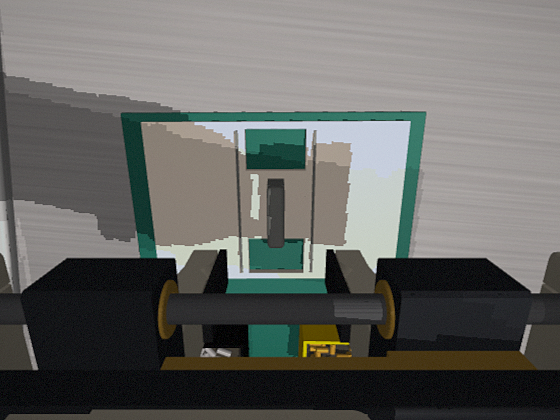

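jog_arm([
  {"x": 0.2, "y": 0, "z": 1.5, "roll": 0},
  {"x": 0, "y": 0, "z": 2.5, "roll": 0},
  {"x": 0, "y": 0, "z": 1.5, "roll": 0},
  {"x": 0, "y": 0, "z": 0.5, "roll": 0},
  {"x": 0, "y": 0, "z": 0, "roll": 0},
  {"x": 0, "y": 0, "z": 0, "roll": 0},
])

```text
clock: 40.85
tool_pos: [0.5713, -0.27, 0.0439]
orientation: [180.0, -0.1, 5.2]
force: [0.0, 0.5, -0.0]
opening: 0.0503
```

jog_arm([
  {"x": 0, "y": -0.05, "z": 1, "roll": 0},
  {"x": 0, "y": 0, "z": 1, "roll": 0},
  {"x": 0, "y": 0, "z": 0.45, "roll": 0},
  {"x": 0, "y": 0, "z": 0, "roll": 0},
  {"x": 0, "y": 0, "z": 0, "roll": 0},
])

```text
clock: 41.35
tool_pos: [0.5703, -0.2695, 0.0181]
orientation: [-180.0, 0.0, 5.2]
force: [-0.2, -0.4, -0.1]
opening: 0.0496
```

jog_arm([
  {"x": 0, "y": 0, "z": 0, "roll": 0},
  {"x": 0, "y": 0, "z": 0, "roll": 0},
  {"x": 0, "y": 0, "z": 0, "roll": 0},
  {"x": 0, "y": 0, "z": 0, "roll": 0},
  {"x": 0, "y": 0, "z": 0, "roll": 0},
  {"x": 0, "y": 0, "z": 0, "roll": 0},
], gripper=0.6)

```text
clock: 41.95
tool_pos: [0.5704, -0.2695, 0.0184]
orientation: [180.0, -0.0, 5.2]
force: [-0.5, 0.7, 0.5]
opening: 0.0113
```

jog_arm([
  {"x": 0, "y": 0, "z": -0.5, "roll": 0},
  {"x": 0, "y": 0, "z": -1, "roll": 0},
  {"x": 0, "y": 0, "z": -2.5, "roll": 0},
  {"x": 0, "y": 0, "z": -4, "roll": 0},
  {"x": 0, "y": 0, "z": -4, "roll": 0},
  {"x": 0, "y": 0, "z": -2.5, "roll": 0},
  {"x": 0, "y": 0, "z": -1, "roll": 0},
  {"x": 0, "y": 0, "z": 0, "roll": 0},
])

```text
clock: 42.75
tool_pos: [0.5709, -0.2695, 0.175]
orientation: [180.0, -0.2, 5.2]
force: [0.8, -1.0, -2.4]
opening: 0.0115
```

```bash
python3 plan.py 3.8  .5037 .2764 .18 0.1
```

```text
t 42.75 from [0.5709, -0.2695, 0.175, 5.1658] F [ 0.8 -1.  -2.4] op 0.0115 rp [ 1.7997e+02 -1.6000e-01]
[{"x":-0.04,"y":-1.2,"z":-0.01,"roll":0.002},{"x":-0.08,"y":-2.38,"z":-0.02,"roll":0.004},{"x":-0.13,"y":-3.42,"z":-0.03,"roll":0.005},{"x":-0.15,"y":-3.41,"z":-0.04,"roll":0.006},{"x":-0.17,"y":-3.41,"z":-0.03,"roll":0.005},{"x":-0.18,"y":-3.41,"z":-0.03,"roll":0.006},{"x":-0.21,"y":-3.41,"z":-0.03,"roll":0.005},{"x":-0.22,"y":-3.41,"z":-0.03,"roll":0.006},{"x":-0.25,"y":-3.41,"z":-0.03,"roll":0.005},{"x":-0.26,"y":-3.41,"z":-0.03,"roll":0.006},{"x":-0.28,"y":-3.4,"z":-0.03,"roll":0.005},{"x":-0.3,"y":-3.4,"z":-0.04,"roll":0.006}]
[{"x":-0.31,"y":-3.41,"z":-0.03,"roll":0.005},{"x":-0.34,"y":-3.4,"z":-0.03,"roll":0.006},{"x":-0.36,"y":-3.39,"z":-0.03,"roll":0.005},{"x":-0.37,"y":-3.4,"z":-0.03,"roll":0.006},{"x":-0.27,"y":-2.37,"z":-0.02,"roll":0.003},{"x":-0.15,"y":-1.19,"z":-0.01,"roll":0.002}]
```

jog_arm([
  {"x": -0.04, "y": -1.2, "z": -0.1, "roll": 0.002},
  {"x": -0.08, "y": -2.4, "z": -0.1, "roll": 0.004},
  {"x": -0.13, "y": -3.4, "z": -0.1, "roll": 0.005},
  {"x": -0.15, "y": -3.4, "z": -0.1, "roll": 0.006},
  {"x": -0.17, "y": -3.4, "z": -0.1, "roll": 0.005},
  {"x": -0.18, "y": -3.4, "z": 0, "roll": 0.006},
  {"x": -0.2, "y": -3.4, "z": 0, "roll": 0.005},
  {"x": -0.22, "y": -3.4, "z": 0, "roll": 0.006},
  {"x": -0.25, "y": -3.4, "z": 0, "roll": 0.005},
  {"x": -0.26, "y": -3.4, "z": 0, "roll": 0.006},
  {"x": -0.28, "y": -3.4, "z": 0, "roll": 0.005},
  {"x": -0.3, "y": -3.4, "z": 0, "roll": 0.006},
])

```text
clock: 43.95
tool_pos: [0.5225, 0.1057, 0.1764]
orientation: [179.9, 0.2, 1.7]
force: [0.3, -0.0, -2.3]
opening: 0.0116
```

jog_arm([
  {"x": -0.31, "y": -3.4, "z": 0, "roll": 0.005},
  {"x": -0.34, "y": -3.4, "z": 0, "roll": 0.006},
  {"x": -0.36, "y": -3.4, "z": 0, "roll": 0.005},
  {"x": -0.37, "y": -3.4, "z": 0, "roll": 0.006},
  {"x": -0.27, "y": -2.4, "z": 0, "roll": 0.003},
  {"x": -0.15, "y": -1.2, "z": 0, "roll": 0.002},
  {"x": 0, "y": 0, "z": 0, "roll": 0},
  {"x": 0, "y": 0, "z": 0.5, "roll": 0},
  {"x": 0, "y": 0, "z": 1, "roll": 0},
  {"x": 0, "y": 0, "z": 1, "roll": 0},
  {"x": 0, "y": 0, "z": 0, "roll": 0},
  {"x": 0, "y": 0, "z": 0, "roll": 0},
])

```text
clock: 45.15
tool_pos: [0.5032, 0.2755, 0.1529]
orientation: [180.0, 0.0, 0.1]
force: [0.3, 0.1, -1.6]
opening: 0.0118
```

```bash
python3 plan.py 4  .5037 .2764 .13 0.1; python3 - <<'E'
from h import *
for n in ("wrist","scene"):
    s=snap(n); im=s['img'][:,:,::-1].copy(); 
    cv2.imwrite(f"pics/{n}16.png",im)
E
```

```text
t 45.15 from [0.5032, 0.2755, 0.1529, 0.089] F [ 0.3  0.1 -1.6] op 0.0118 rp [1.7995e+02 4.0000e-02]
[{"x":0.05,"y":-0.09,"z":2.29}]
```

View pics/wrist16.png

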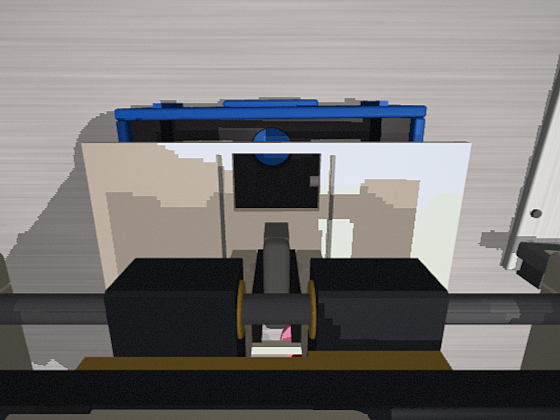

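jog_arm([
  {"x": 0.05, "y": -0.1, "z": 0, "roll": 0},
  {"x": 0, "y": 0, "z": 1, "roll": 0},
  {"x": 0, "y": 0, "z": 2, "roll": 0},
  {"x": 0, "y": 0, "z": 1.5, "roll": 0},
  {"x": 0, "y": 0, "z": 0.7, "roll": 0},
  {"x": 0, "y": 0, "z": 0, "roll": 0},
  {"x": 0, "y": 0, "z": 0, "roll": 0},
])

```text
clock: 45.95
tool_pos: [0.504, 0.2774, 0.1017]
orientation: [-180.0, -0.0, 0.1]
force: [-0.3, -0.1, -2.5]
opening: 0.0116
```

jog_arm([
  {"x": 0, "y": 0.1, "z": 0, "roll": 0},
  {"x": 0, "y": 0, "z": 0.7, "roll": 0},
  {"x": 0, "y": 0, "z": 0.7, "roll": 0},
  {"x": 0, "y": 0, "z": 0.6, "roll": 0},
  {"x": 0, "y": 0, "z": 0.3, "roll": 0},
  {"x": 0, "y": 0, "z": 0.2, "roll": 0},
  {"x": 0, "y": 0, "z": 0, "roll": 0},
])

```text
clock: 46.65
tool_pos: [0.5036, 0.276, 0.076]
orientation: [180.0, 0.0, 0.1]
force: [-0.7, 0.4, -1.9]
opening: 0.0118
```

jog_arm([
  {"x": 0, "y": 0, "z": 0.1, "roll": 0},
  {"x": 0, "y": 0, "z": 0.1, "roll": 0},
  {"x": 0, "y": 0, "z": 0, "roll": 0},
])

```text
clock: 46.95
tool_pos: [0.5037, 0.2761, 0.0743]
orientation: [-180.0, -0.0, 0.1]
force: [0.7, 0.6, -2.0]
opening: 0.0116
```

jog_arm([
  {"x": 0, "y": 0, "z": 0.1, "roll": 0},
  {"x": 0, "y": 0, "z": 0.06, "roll": 0},
  {"x": 0, "y": 0, "z": 0, "roll": 0},
])

```text
clock: 47.25
tool_pos: [0.5038, 0.2762, 0.0734]
orientation: [-180.0, -0.0, 0.1]
force: [-1.5, -1.2, 3.6]
opening: 0.0118
```

jog_arm([
  {"x": 0, "y": 0, "z": 0, "roll": 0},
  {"x": 0, "y": 0, "z": 0, "roll": 0},
  {"x": 0, "y": 0, "z": 0, "roll": 0},
  {"x": 0, "y": 0, "z": 0, "roll": 0},
  {"x": 0, "y": 0, "z": -1, "roll": 0},
  {"x": 0, "y": 0, "z": -3, "roll": 0},
  {"x": 0, "y": 0, "z": -4, "roll": 0},
  {"x": 0, "y": 0, "z": -3, "roll": 0},
  {"x": 0, "y": 0, "z": -1, "roll": 0.1},
  {"x": 0, "y": 0, "z": 0, "roll": 0.14},
  {"x": 0, "y": 0, "z": 0, "roll": 0.14},
  {"x": 0, "y": 0, "z": 0, "roll": 0.14},
], gripper=5)

```text
clock: 48.45
tool_pos: [0.5038, 0.2762, 0.1938]
orientation: [-179.9, -0.0, -30.0]
force: [-0.0, 0.5, 0.5]
opening: 0.0501
```

jog_arm([
  {"x": 0, "y": 0, "z": 0, "roll": 0.14},
  {"x": 0, "y": 0, "z": 0, "roll": 0.14},
  {"x": 0, "y": 0, "z": 0, "roll": 0.14},
  {"x": 0, "y": 0, "z": 0, "roll": 0.14},
  {"x": 0, "y": 0, "z": 0, "roll": 0.14},
  {"x": 0, "y": 0, "z": 0, "roll": 0.14},
  {"x": 0, "y": 0, "z": 0, "roll": 0.12},
  {"x": 0, "y": 0, "z": 0, "roll": 0},
], gripper=8.7)

```text
clock: 49.25
tool_pos: [0.5038, 0.2761, 0.1934]
orientation: [-180.0, 0.0, -84.8]
force: [0.4, 0.5, 0.2]
opening: 0.0867
```

```bash
python3 plan.py 4.5  .4413 -.2282 .17 -84.8; python3 - <<'E'
from h import *
for n in ("wrist","scene"):
    s=snap(n); im=s['img'][:,:,::-1].copy(); 
    cv2.imwrite(f"pics/{n}17.png",im)
E
```

```text
t 49.25 from [0.5038, 0.2761, 0.1934, -84.767] F [0.4 0.5 0.2] op 0.0867 rp [-1.7997e+02  2.0000e-02]
[{"x":1.33,"y":0.29,"z":0.06},{"x":2.65,"y":0.58,"z":0.13},{"x":3.79,"y":0.82,"z":0.18},{"x":3.79,"y":0.83,"z":0.18},{"x":3.79,"y":0.83,"z":0.17},{"x":3.79,"y":0.82,"z":0.18},{"x":3.79,"y":0.83,"z":0.18},{"x":3.79,"y":0.82,"z":0.18},{"x":3.79,"y":0.83,"z":0.18},{"x":3.79,"y":0.83,"z":0.18},{"x":3.79,"y":0.82,"z":0.18},{"x":3.79,"y":0.83,"z":0.18}]
[{"x":3.79,"y":0.82,"z":0.18,"roll":0.001},{"x":2.66,"y":0.58,"z":0.12},{"x":1.32,"y":0.29,"z":0.06}]
```

View pics/wrist17.png

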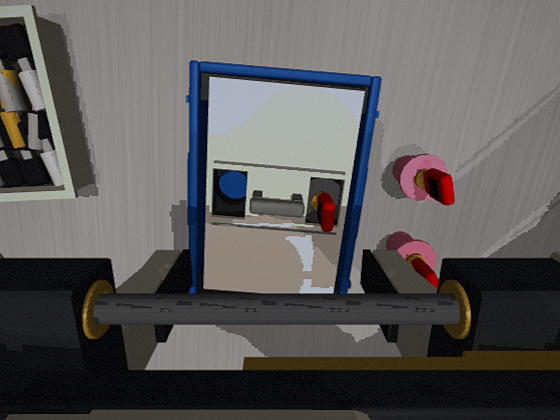

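View pics/scene17.png

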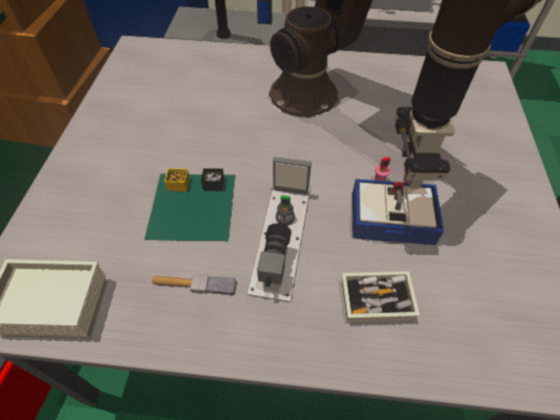

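Divider is seated in the case. Now fetch the black tub.

jog_arm([
  {"x": 1.3, "y": 0.3, "z": 0, "roll": 0},
  {"x": 2.65, "y": 0.6, "z": 0, "roll": 0},
  {"x": 3.8, "y": 0.82, "z": 0, "roll": 0},
  {"x": 3.8, "y": 0.82, "z": 0, "roll": 0},
  {"x": 3.8, "y": 0.82, "z": 0, "roll": 0},
  {"x": 3.8, "y": 0.82, "z": 0, "roll": 0},
  {"x": 3.8, "y": 0.82, "z": 0, "roll": 0},
  {"x": 3.8, "y": 0.82, "z": 0, "roll": 0},
  {"x": 3.8, "y": 0.82, "z": 0, "roll": 0},
  {"x": 3.8, "y": 0.82, "z": 0, "roll": 0},
  {"x": 3.8, "y": 0.82, "z": 0, "roll": 0},
  {"x": 3.8, "y": 0.82, "z": 0, "roll": 0},
])

```text
clock: 50.55
tool_pos: [0.4511, -0.1519, 0.1931]
orientation: [-180.0, -0.0, -84.5]
force: [1.3, -0.4, -0.3]
opening: 0.087
```

jog_arm([
  {"x": 3.75, "y": 0.82, "z": 0.5, "roll": 0},
  {"x": 2.65, "y": 0.6, "z": 1, "roll": 0},
  {"x": 1.3, "y": 0.3, "z": 2, "roll": 0},
  {"x": 0, "y": 0, "z": 3.5, "roll": 0},
  {"x": 0, "y": 0, "z": 4, "roll": 0},
  {"x": 0, "y": 0, "z": 2, "roll": 0},
  {"x": 0, "y": 0, "z": 0.5, "roll": 0},
  {"x": 0, "y": 0, "z": 0, "roll": 0},
  {"x": 0, "y": 0, "z": 0, "roll": 0},
])

```text
clock: 51.45
tool_pos: [0.4429, -0.2285, 0.059]
orientation: [-179.9, -0.0, -84.6]
force: [0.4, -0.4, 0.2]
opening: 0.0867
```

```bash
python3 plan.py 4.5  .4413 -.2282 .0138 -84.8
```

```text
t 51.45 from [0.4429, -0.2285, 0.059, -84.6145] F [ 0.4 -0.4  0.2] op 0.0867 rp [-1.799e+02 -4.000e-02]
[{"x":-0.02,"y":0.08,"z":2.26,"roll":0.002},{"x":-0.03,"y":0.08,"z":2.26,"roll":0.001}]
```

jog_arm([
  {"x": 0, "y": 0.15, "z": 1.5, "roll": 0.003},
  {"x": 0, "y": 0, "z": 1.5, "roll": 0},
  {"x": 0, "y": 0, "z": 1, "roll": 0},
  {"x": 0, "y": 0, "z": 0.5, "roll": 0},
  {"x": 0, "y": 0, "z": 0, "roll": 0},
  {"x": 0, "y": 0, "z": 0, "roll": 0},
])

```text
clock: 52.05
tool_pos: [0.4411, -0.2285, 0.0133]
orientation: [-180.0, -0.0, -84.8]
force: [0.3, 0.6, 0.0]
opening: 0.0868
```

jog_arm([
  {"x": 0, "y": 0, "z": 0, "roll": 0},
  {"x": 0, "y": 0, "z": 0, "roll": 0},
  {"x": 0, "y": 0, "z": 0, "roll": 0},
  {"x": 0, "y": 0, "z": 0, "roll": 0},
  {"x": 0, "y": 0, "z": 0, "roll": 0},
  {"x": 0, "y": 0, "z": 0, "roll": 0},
], gripper=4.4)

```text
clock: 52.65
tool_pos: [0.4407, -0.2284, 0.0128]
orientation: [-180.0, -0.0, -84.8]
force: [1.0, 0.8, -0.1]
opening: 0.05
```

jog_arm([
  {"x": 0, "y": 0, "z": -1, "roll": 0},
  {"x": 0, "y": 0, "z": -3, "roll": 0},
  {"x": 0, "y": 0, "z": -4, "roll": 0},
  {"x": 0, "y": 0, "z": -4, "roll": 0},
  {"x": 0, "y": 0, "z": -3, "roll": 0},
  {"x": 0, "y": 0, "z": -1, "roll": 0},
  {"x": 0, "y": 0, "z": 0, "roll": 0},
])

```text
clock: 53.35
tool_pos: [0.4412, -0.2284, 0.1744]
orientation: [-179.8, -0.0, -84.8]
force: [-0.4, 0.5, -2.8]
opening: 0.0496
```

```bash
python3 plan.py 4.2  .5067 .219 .172 -91.3
```

```text
t 53.35 from [0.4412, -0.2284, 0.1744, -84.8491] F [-0.4  0.5 -2.8] op 0.0496 rp [-1.7981e+02 -3.0000e-02]
[{"x":-1.27,"y":-0.3,"z":0.01,"roll":0.003},{"x":-2.55,"y":-0.61,"z":0.01,"roll":0.007},{"x":-3.64,"y":-0.83,"z":0.02,"roll":0.009},{"x":-3.65,"y":-0.8,"z":0.02,"roll":0.009},{"x":-3.66,"y":-0.77,"z":0.02,"roll":0.01},{"x":-3.66,"y":-0.74,"z":0.02,"roll":0.009},{"x":-3.67,"y":-0.7,"z":0.02,"roll":0.009},{"x":-3.68,"y":-0.66,"z":0.02,"roll":0.01},{"x":-3.69,"y":-0.63,"z":0.02,"roll":0.009},{"x":-3.68,"y":-0.6,"z":0.02,"roll":0.009},{"x":-3.7,"y":-0.56,"z":0.02,"roll":0.01},{"x":-3.7,"y":-0.53,"z":0.02,"roll":0.009}]
[{"x":-2.59,"y":-0.34,"z":0.01,"roll":0.006},{"x":-1.3,"y":-0.17,"z":0.01,"roll":0.004}]
```

jog_arm([
  {"x": -1.3, "y": -0.3, "z": 0, "roll": 0.003},
  {"x": -2.5, "y": -0.6, "z": 0, "roll": 0.007},
  {"x": -3.65, "y": -0.83, "z": 0, "roll": 0.009},
  {"x": -3.65, "y": -0.8, "z": 0, "roll": 0.009},
  {"x": -3.65, "y": -0.77, "z": 0, "roll": 0.01},
  {"x": -3.65, "y": -0.74, "z": 0, "roll": 0.009},
  {"x": -3.7, "y": -0.7, "z": 0, "roll": 0.009},
  {"x": -3.7, "y": -0.66, "z": 0, "roll": 0.01},
  {"x": -3.7, "y": -0.63, "z": 0, "roll": 0.009},
  {"x": -3.7, "y": -0.6, "z": 0, "roll": 0.009},
  {"x": -3.7, "y": -0.56, "z": 0, "roll": 0.01},
  {"x": -3.7, "y": -0.53, "z": 0, "roll": 0.009},
])

```text
clock: 54.55
tool_pos: [0.4991, 0.1816, 0.1706]
orientation: [179.8, -0.1, -90.8]
force: [0.1, -0.6, -1.4]
opening: 0.0497
```

jog_arm([
  {"x": -2.6, "y": -0.34, "z": 0, "roll": 0.006},
  {"x": -1.3, "y": -0.17, "z": 0, "roll": 0.004},
  {"x": 0, "y": 0, "z": 1, "roll": 0},
  {"x": 0, "y": 0, "z": 2, "roll": 0},
  {"x": 0, "y": 0, "z": 2, "roll": 0},
  {"x": 0, "y": 0, "z": 1, "roll": 0},
  {"x": 0, "y": 0, "z": 0, "roll": 0},
  {"x": 0, "y": 0, "z": 0, "roll": 0},
])

```text
clock: 55.35
tool_pos: [0.5061, 0.2191, 0.1128]
orientation: [180.0, -0.0, -91.3]
force: [-0.4, -0.4, -1.4]
opening: 0.0498
```

```bash
python3 plan.py 4.2  .5067 .219 .078 -91.3
```

```text
t 55.35 from [0.5061, 0.2191, 0.1128, -91.336] F [-0.4 -0.4 -1.4] op 0.0498 rp [ 1.7999e+02 -3.0000e-02]
[{"x":0.01,"y":-0.06,"z":3.48,"roll":-0.001}]
```

jog_arm([
  {"x": 0, "y": -0.06, "z": 0.5, "roll": 0},
  {"x": 0, "y": 0, "z": 1, "roll": 0},
  {"x": 0, "y": 0, "z": 1, "roll": 0},
  {"x": 0, "y": 0, "z": 0.6, "roll": 0},
  {"x": 0, "y": 0, "z": 0.3, "roll": 0},
  {"x": 0, "y": 0, "z": 0, "roll": 0},
  {"x": 0, "y": 0, "z": 0, "roll": 0},
])

```text
clock: 56.05
tool_pos: [0.5067, 0.2197, 0.0788]
orientation: [-180.0, -0.0, -91.3]
force: [0.1, 0.5, -2.1]
opening: 0.05
```

jog_arm([
  {"x": 0.05, "y": 0, "z": 0.1, "roll": 0},
  {"x": 0, "y": 0, "z": 0.1, "roll": 0},
  {"x": 0, "y": 0, "z": 0.1, "roll": 0},
  {"x": 0, "y": 0, "z": 0, "roll": 0},
])

```text
clock: 56.45
tool_pos: [0.5065, 0.2191, 0.0757]
orientation: [180.0, -0.0, -91.3]
force: [-0.3, 0.0, -1.5]
opening: 0.0498
```

jog_arm([
  {"x": 0, "y": 0, "z": 0.06, "roll": 0},
  {"x": 0, "y": 0, "z": 0.06, "roll": 0},
  {"x": 0, "y": 0, "z": 0, "roll": 0},
])

```text
clock: 56.75
tool_pos: [0.5065, 0.2191, 0.0744]
orientation: [180.0, -0.0, -91.3]
force: [0.3, -0.1, -0.9]
opening: 0.0498
```

jog_arm([
  {"x": 0, "y": 0, "z": 0.06, "roll": 0},
  {"x": 0, "y": 0, "z": 0, "roll": 0},
])

```text
clock: 56.95
tool_pos: [0.5066, 0.2191, 0.0739]
orientation: [180.0, -0.0, -91.3]
force: [-0.0, 0.1, -2.0]
opening: 0.0499
```

jog_arm([
  {"x": 0, "y": 0, "z": 0.05, "roll": 0},
  {"x": 0, "y": 0, "z": 0, "roll": 0},
])

```text
clock: 57.15
tool_pos: [0.5066, 0.2191, 0.0738]
orientation: [-180.0, 0.0, -91.3]
force: [-2.0, -0.1, 2.9]
opening: 0.0496
```

Contact; release, rise, go for the yellow tub.

jog_arm([
  {"x": 0, "y": 0, "z": 0, "roll": 0},
  {"x": 0, "y": 0, "z": 0, "roll": 0},
  {"x": 0, "y": 0, "z": 0, "roll": 0},
  {"x": 0, "y": 0, "z": 0, "roll": 0},
  {"x": 0, "y": 0, "z": -1, "roll": 0},
  {"x": 0, "y": 0, "z": -3, "roll": 0},
  {"x": 0, "y": 0, "z": -4, "roll": 0},
  {"x": 0, "y": 0, "z": -2, "roll": 0},
  {"x": 0, "y": 0, "z": -0.5, "roll": 0},
], gripper=8.7)

```text
clock: 58.05
tool_pos: [0.508, 0.22, 0.1823]
orientation: [-179.7, 0.2, -91.3]
force: [-0.2, 0.6, -0.0]
opening: 0.0868
```

```bash
python3 plan.py 4.5  .4538 -.329 .17 -84.9
```

```text
t 58.05 from [0.508, 0.22, 0.1823, -91.2928] F [-0.2  0.6 -0. ] op 0.0868 rp [-179.74    0.2 ]
[{"x":1.37,"y":0.1,"z":0.03,"roll":-0.003},{"x":2.73,"y":0.22,"z":0.06,"roll":-0.005},{"x":3.89,"y":0.33,"z":0.09,"roll":-0.008},{"x":3.9,"y":0.36,"z":0.09,"roll":-0.008},{"x":3.89,"y":0.38,"z":0.08,"roll":-0.008},{"x":3.89,"y":0.43,"z":0.09,"roll":-0.008},{"x":3.89,"y":0.45,"z":0.09,"roll":-0.008},{"x":3.88,"y":0.48,"z":0.08,"roll":-0.008},{"x":3.88,"y":0.52,"z":0.09,"roll":-0.008},{"x":3.88,"y":0.54,"z":0.09,"roll":-0.008},{"x":3.87,"y":0.58,"z":0.08,"roll":-0.008},{"x":3.86,"y":0.6,"z":0.09,"roll":-0.007}]
[{"x":3.86,"y":0.64,"z":0.09,"roll":-0.008},{"x":3.86,"y":0.66,"z":0.08,"roll":-0.008},{"x":2.69,"y":0.49,"z":0.07,"roll":-0.006},{"x":1.35,"y":0.25,"z":0.03,"roll":-0.003}]
```

jog_arm([
  {"x": 1.4, "y": 0.1, "z": 0, "roll": -0.003},
  {"x": 2.7, "y": 0.22, "z": 0, "roll": -0.005},
  {"x": 3.9, "y": 0.33, "z": 0, "roll": -0.008},
  {"x": 3.9, "y": 0.36, "z": 0, "roll": -0.008},
  {"x": 3.9, "y": 0.38, "z": 0, "roll": -0.008},
  {"x": 3.9, "y": 0.43, "z": 0, "roll": -0.008},
  {"x": 3.9, "y": 0.45, "z": 0, "roll": -0.008},
  {"x": 3.9, "y": 0.48, "z": 0, "roll": -0.008},
  {"x": 3.9, "y": 0.52, "z": 0, "roll": -0.008},
  {"x": 3.85, "y": 0.54, "z": 0, "roll": -0.008},
  {"x": 3.85, "y": 0.58, "z": 0, "roll": -0.008},
  {"x": 3.85, "y": 0.6, "z": 0, "roll": -0.007},
])

```text
clock: 59.25
tool_pos: [0.4623, -0.2131, 0.1776]
orientation: [179.9, 0.0, -86.3]
force: [0.0, 0.2, 0.3]
opening: 0.0874
```

jog_arm([
  {"x": 3.85, "y": 0.64, "z": 0, "roll": -0.008},
  {"x": 3.85, "y": 0.66, "z": 0, "roll": -0.008},
  {"x": 2.7, "y": 0.5, "z": 1, "roll": -0.006},
  {"x": 1.35, "y": 0.25, "z": 2, "roll": -0.003},
  {"x": 0, "y": 0, "z": 3.5, "roll": 0},
  {"x": 0, "y": 0, "z": 3.5, "roll": 0},
  {"x": 0, "y": 0, "z": 1.5, "roll": 0},
  {"x": 0, "y": 0, "z": 0.5, "roll": 0},
  {"x": 0, "y": 0, "z": 0, "roll": 0},
  {"x": 0, "y": 0, "z": 0, "roll": 0},
])

```text
clock: 60.25
tool_pos: [0.4524, -0.3303, 0.0592]
orientation: [-180.0, -0.0, -84.9]
force: [0.7, 0.2, 0.6]
opening: 0.0868
```

```bash
python3 plan.py 4.5  .4538 -.329 .0138 -84.9
```

```text
t 60.25 from [0.4524, -0.3303, 0.0592, -84.8868] F [0.7 0.2 0.6] op 0.0868 rp [-1.7996e+02 -3.0000e-02]
[{"x":-0.06,"y":-0.08,"z":2.27},{"x":-0.05,"y":-0.07,"z":2.27}]
```

jog_arm([
  {"x": -0.11, "y": -0.15, "z": 1.5, "roll": 0},
  {"x": 0, "y": 0, "z": 1.5, "roll": 0},
  {"x": 0, "y": 0, "z": 1, "roll": 0},
  {"x": 0, "y": 0, "z": 0.5, "roll": 0},
  {"x": 0, "y": 0, "z": 0, "roll": 0},
  {"x": 0, "y": 0, "z": 0, "roll": 0},
])

```text
clock: 60.85
tool_pos: [0.4539, -0.3289, 0.014]
orientation: [-180.0, -0.0, -84.9]
force: [0.2, -1.3, 0.2]
opening: 0.0868
```

jog_arm([
  {"x": 0, "y": 0, "z": 0, "roll": 0},
  {"x": 0, "y": 0, "z": 0, "roll": 0},
  {"x": 0, "y": 0, "z": 0, "roll": 0},
  {"x": 0, "y": 0, "z": 0, "roll": 0},
  {"x": 0, "y": 0, "z": 0, "roll": 0},
  {"x": 0, "y": 0, "z": 0, "roll": 0},
], gripper=4.4)

```text
clock: 61.45
tool_pos: [0.4535, -0.3288, 0.0135]
orientation: [-180.0, -0.0, -84.9]
force: [0.1, 0.1, 0.4]
opening: 0.0498
```

jog_arm([
  {"x": 0, "y": 0, "z": -1, "roll": 0},
  {"x": 0, "y": 0, "z": -3, "roll": 0},
  {"x": 0, "y": 0, "z": -4, "roll": 0},
  {"x": 0, "y": 0, "z": -4, "roll": 0},
  {"x": 0, "y": 0, "z": -3, "roll": 0},
  {"x": 0, "y": 0, "z": -1, "roll": 0},
  {"x": 0, "y": 0, "z": 0, "roll": 0},
])

```text
clock: 62.15
tool_pos: [0.4541, -0.3289, 0.1753]
orientation: [-179.8, -0.1, -84.9]
force: [-0.1, 0.1, -2.1]
opening: 0.0497
```

```bash
python3 plan.py 4.4  .5032 .3398 .172 -92.5
```

```text
t 62.15 from [0.4541, -0.3289, 0.1753, -84.9029] F [-0.1  0.1 -2.1] op 0.0497 rp [-1.7982e+02 -7.0000e-02]
[{"x":-1.35,"y":-0.22,"z":0.01,"roll":0.003},{"x":-2.71,"y":-0.44,"z":0.01,"roll":0.005},{"x":-3.88,"y":-0.6,"z":0.02,"roll":0.008},{"x":-3.88,"y":-0.57,"z":0.02,"roll":0.008},{"x":-3.88,"y":-0.54,"z":0.02,"roll":0.007},{"x":-3.89,"y":-0.52,"z":0.02,"roll":0.008},{"x":-3.89,"y":-0.48,"z":0.02,"roll":0.008},{"x":-3.9,"y":-0.45,"z":0.02,"roll":0.008},{"x":-3.89,"y":-0.42,"z":0.01,"roll":0.007},{"x":-3.91,"y":-0.39,"z":0.02,"roll":0.008},{"x":-3.9,"y":-0.36,"z":0.02,"roll":0.008},{"x":-3.91,"y":-0.33,"z":0.02,"roll":0.008}]
[{"x":-3.91,"y":-0.3,"z":0.02,"roll":0.007},{"x":-3.91,"y":-0.27,"z":0.02,"roll":0.008},{"x":-3.91,"y":-0.24,"z":0.02,"roll":0.008},{"x":-3.92,"y":-0.21,"z":0.02,"roll":0.008},{"x":-3.92,"y":-0.18,"z":0.02,"roll":0.007},{"x":-2.74,"y":-0.1,"z":0.01,"roll":0.006},{"x":-1.37,"y":-0.05,"z":0.01,"roll":0.003}]
```

jog_arm([
  {"x": -1.35, "y": -0.22, "z": 0, "roll": 0.003},
  {"x": -2.7, "y": -0.44, "z": 0, "roll": 0.005},
  {"x": -3.9, "y": -0.6, "z": 0, "roll": 0.008},
  {"x": -3.9, "y": -0.57, "z": 0, "roll": 0.008},
  {"x": -3.9, "y": -0.54, "z": 0, "roll": 0.007},
  {"x": -3.9, "y": -0.52, "z": 0, "roll": 0.008},
  {"x": -3.9, "y": -0.48, "z": 0, "roll": 0.008},
  {"x": -3.9, "y": -0.45, "z": 0, "roll": 0.008},
  {"x": -3.9, "y": -0.42, "z": 0, "roll": 0.007},
  {"x": -3.9, "y": -0.39, "z": 0, "roll": 0.008},
  {"x": -3.9, "y": -0.36, "z": 0, "roll": 0.008},
  {"x": -3.9, "y": -0.33, "z": 0, "roll": 0.008},
])

```text
clock: 63.35
tool_pos: [0.4835, 0.1055, 0.1716]
orientation: [179.8, -0.1, -89.8]
force: [1.3, 0.3, -1.9]
opening: 0.0498
```

jog_arm([
  {"x": -3.9, "y": -0.3, "z": 0, "roll": 0.007},
  {"x": -3.9, "y": -0.27, "z": 0, "roll": 0.008},
  {"x": -3.9, "y": -0.24, "z": 0, "roll": 0.008},
  {"x": -3.9, "y": -0.2, "z": 0, "roll": 0.008},
  {"x": -3.9, "y": -0.18, "z": 0, "roll": 0.007},
  {"x": -2.7, "y": -0.1, "z": 0, "roll": 0.006},
  {"x": -1.4, "y": -0.05, "z": 0, "roll": 0.003},
  {"x": 0, "y": 0, "z": 1, "roll": 0},
  {"x": 0, "y": 0, "z": 2, "roll": 0},
  {"x": 0, "y": 0, "z": 2, "roll": 0},
  {"x": 0, "y": 0, "z": 0, "roll": 0},
  {"x": 0, "y": 0, "z": 0, "roll": 0},
])

```text
clock: 64.55
tool_pos: [0.502, 0.3386, 0.1228]
orientation: [179.9, -0.1, -92.5]
force: [0.8, 0.1, -1.3]
opening: 0.0499
```

```bash
python3 plan.py 5  .5032 .3398 .08 -92.5
```

```text
t 64.55 from [0.502, 0.3386, 0.1228, -92.5465] F [ 0.8  0.1 -1.3] op 0.0499 rp [ 1.7993e+02 -1.1000e-01]
[{"x":-0.13,"y":-0.11,"z":4.28,"roll":-0.001}]
```

jog_arm([
  {"x": -0.1, "y": -0.1, "z": 0.5, "roll": 0},
  {"x": 0, "y": 0, "z": 1, "roll": 0},
  {"x": 0, "y": 0, "z": 1, "roll": 0},
  {"x": 0, "y": 0, "z": 1, "roll": 0},
  {"x": 0, "y": 0, "z": 0.5, "roll": 0},
  {"x": 0, "y": 0, "z": 0, "roll": 0},
  {"x": 0, "y": 0, "z": 0, "roll": 0},
])

```text
clock: 65.25
tool_pos: [0.5036, 0.3408, 0.0834]
orientation: [-180.0, -0.0, -92.5]
force: [-0.0, -0.1, -1.6]
opening: 0.0499
```

jog_arm([
  {"x": 0.1, "y": 0.05, "z": 0.2, "roll": 0},
  {"x": 0, "y": 0, "z": 0.2, "roll": 0},
  {"x": 0, "y": 0, "z": 0.2, "roll": 0},
  {"x": 0, "y": 0, "z": 0.1, "roll": 0},
  {"x": 0, "y": 0, "z": 0.1, "roll": 0},
  {"x": 0, "y": 0, "z": 0, "roll": 0},
  {"x": 0, "y": 0, "z": 0, "roll": 0},
])

```text
clock: 65.95
tool_pos: [0.5029, 0.3397, 0.0754]
orientation: [-180.0, -0.0, -92.5]
force: [-0.7, -0.6, -1.4]
opening: 0.0497
```

jog_arm([
  {"x": 0, "y": 0, "z": 0.05, "roll": 0},
  {"x": 0, "y": 0, "z": 0.05, "roll": 0},
  {"x": 0, "y": 0, "z": 0, "roll": 0},
])

```text
clock: 66.25
tool_pos: [0.503, 0.3398, 0.0745]
orientation: [-180.0, 0.0, -92.5]
force: [-0.7, -0.3, -0.8]
opening: 0.0503
```

jog_arm([
  {"x": 0, "y": 0, "z": 0.05, "roll": 0},
  {"x": 0, "y": 0, "z": 0.03, "roll": 0},
  {"x": 0, "y": 0, "z": 0, "roll": 0},
])

```text
clock: 66.55
tool_pos: [0.503, 0.3398, 0.0745]
orientation: [-180.0, 0.0, -92.5]
force: [-2.0, -1.3, 6.4]
opening: 0.0499
```

jog_arm([
  {"x": 0, "y": 0, "z": 0, "roll": 0},
  {"x": 0, "y": 0, "z": 0, "roll": 0},
  {"x": 0, "y": 0, "z": 0, "roll": 0},
  {"x": 0, "y": 0, "z": 0, "roll": 0},
  {"x": 0, "y": 0, "z": -1, "roll": 0},
  {"x": 0, "y": 0, "z": -3, "roll": 0},
  {"x": 0, "y": 0, "z": -4, "roll": 0},
  {"x": 0, "y": 0, "z": -4, "roll": 0},
  {"x": 2, "y": 0, "z": -4, "roll": -0.044},
  {"x": 4, "y": 0, "z": -3, "roll": 0},
  {"x": 3, "y": 0, "z": -1.2, "roll": 0},
  {"x": 0.6, "y": 0, "z": 0, "roll": 0},
], gripper=8.7)

```text
clock: 67.75
tool_pos: [0.5027, 0.2418, 0.2797]
orientation: [-179.7, 0.2, -90.1]
force: [0.9, -0.2, 0.9]
opening: 0.0872
```

jog_arm([
  {"x": 0, "y": 0, "z": 0, "roll": 0},
  {"x": 0, "y": 0, "z": 0, "roll": 0},
  {"x": 0, "y": 0, "z": 0, "roll": 0},
])

```text
clock: 68.05
tool_pos: [0.5018, 0.2443, 0.2748]
orientation: [179.9, -0.1, -90.0]
force: [0.1, -0.2, 0.7]
opening: 0.087
```

```bash
python3 - <<'E'
from h import *
import pickle
a=pickle.load(open("w1.pkl","rb")); s=snap("wrist"); pickle.dump(s,open("w20.pkl","wb"))
print(s['C'][:3,3]-a['C'][:3,3], ctrl.get_obs()['tool_pos'])
x=cv2.resize(a['img'][105:300,190:360,::-1],None,fx=2.3,fy=3,interpolation=cv2.INTER_CUBIC)
y=cv2.resize(s['img'][105:300,190:360,::-1],None,fx=2.3,fy=3,interpolation=cv2.INTER_CUBIC)
cv2.imwrite("pics/cmp20.png",np.hstack([x,y]))
E
```

```text
[-2.42059292e-03  5.95585834e-05 -1.30876303e-03] [0.50185787 0.24437109 0.2747922 ]
```

View pics/cmp20.png

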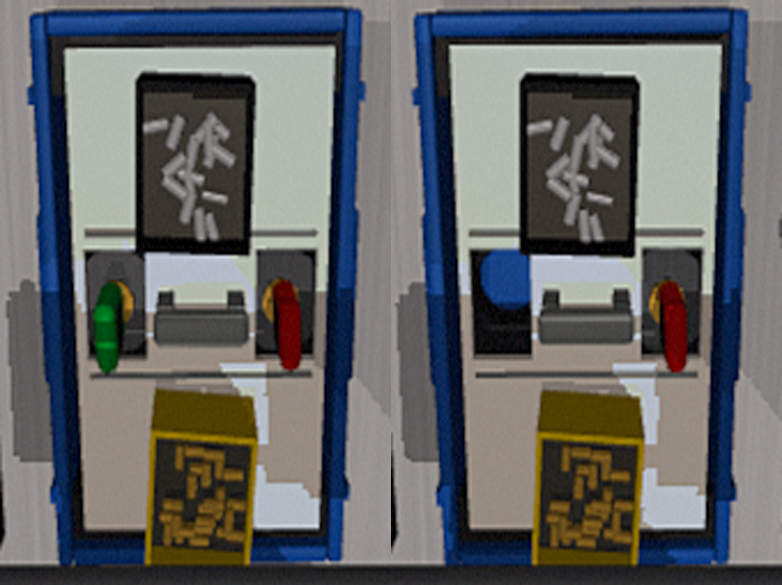

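jog_arm([
  {"x": 2, "y": 0, "z": 0, "roll": 0},
  {"x": 4, "y": 0, "z": 0, "roll": 0},
  {"x": 4.5, "y": 0, "z": 0, "roll": 0},
  {"x": 4.5, "y": 0, "z": 0, "roll": 0},
  {"x": 4.5, "y": 0, "z": 0, "roll": 0},
  {"x": 4.5, "y": 0, "z": 0, "roll": 0},
  {"x": 4.5, "y": 0, "z": 0, "roll": 0},
  {"x": 4.5, "y": 0, "z": 0, "roll": 0},
  {"x": 4.5, "y": 0, "z": 0, "roll": 0},
  {"x": 4.5, "y": 0, "z": 0, "roll": 0},
  {"x": 4.5, "y": 0, "z": 0, "roll": 0},
  {"x": 4.5, "y": 0, "z": 0, "roll": 0},
])

```text
clock: 69.3
tool_pos: [0.5016, -0.2682, 0.2753]
orientation: [180.0, 0.0, -90.0]
force: [1.3, 0.3, 0.4]
opening: 0.0873
```

jog_arm([
  {"x": 4, "y": 2, "z": 0, "roll": 0},
  {"x": 4, "y": 2, "z": 0, "roll": 0},
  {"x": 3, "y": 2, "z": 0, "roll": 0},
  {"x": 2, "y": 1, "z": 0, "roll": 0},
  {"x": 0, "y": 0, "z": 0, "roll": 0},
  {"x": 0, "y": 0, "z": 0, "roll": 0},
])

```text
clock: 69.9
tool_pos: [0.4316, -0.3965, 0.275]
orientation: [179.9, 0.0, -90.1]
force: [0.4, 0.1, 1.0]
opening: 0.0872
```

```bash
python3 - <<'E'
from h import *
s=snap("top"); im=s['img'][:,:,::-1]; cv2.imwrite("pics/t21.png",im)
a=cv2.imread("pics/top0.png")
f=lambda q:cv2.resize(q[195:295,90:220],None,fx=3,fy=3,interpolation=cv2.INTER_CUBIC)
cv2.imwrite("pics/cmp21.png",np.hstack([f(a),f(im)]))
cv2.imwrite("pics/t21s.png",cv2.resize(im[170:290,240:340],None,fx=5,fy=5,interpolation=cv2.INTER_CUBIC))
s2=snap("scene"); cv2.imwrite("pics/s21.png",cv2.resize(s2['img'][150:300,220:350,::-1],None,fx=4,fy=4,interpolation=cv2.INTER_CUBIC))
# tub shift by template matching relative to case
g0=cv2.cvtColor(a,cv2.COLOR_BGR2GRAY).astype(np.float32);g1=cv2.cvtColor(im.copy(),cv2.COLOR_BGR2GRAY).astype(np.float32)
for n,(x0,x1,y0,y1) in dict(yellow=(98,140,226,260),black=(160,198,224,258)).items():
    w=cv2.createHanningWindow((x1-x0,y1-y0),cv2.CV_32F)
    M=np.eye(2,3,dtype=np.float32)
    cc,M=cv2.findTransformECC(g0[y0:y1,x0:x1],g1[y0:y1,x0:x1],M,cv2.MOTION_EUCLIDEAN,(3,200,1e-6))
    c=np.array([(x1-x0)/2,(y1-y0)/2]);print(n,cc,"shift px",M[:,:2]@c+M[:,2]-c,"rot",np.degrees(np.arctan2(M[1,0],M[0,0])))
E
```

```text
yellow 0.9768767741135579 shift px [0.21877111 0.20485886] rot -0.24689537
black 0.992246113398783 shift px [-0.00492935 -0.17546573] rot -0.16073477
```

View pics/cmp21.png

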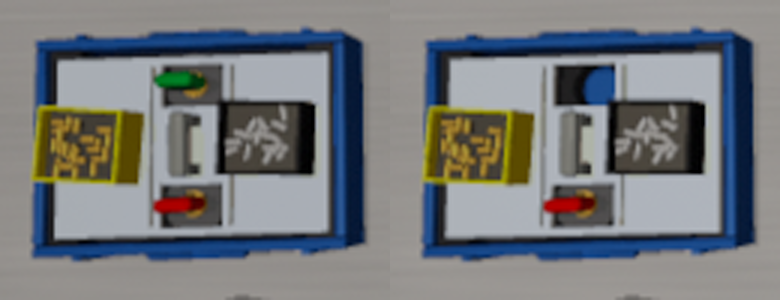

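View pics/t21s.png

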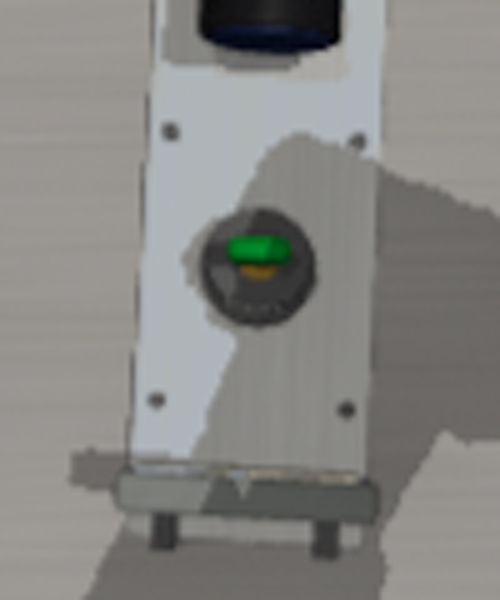

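View pics/s21.png

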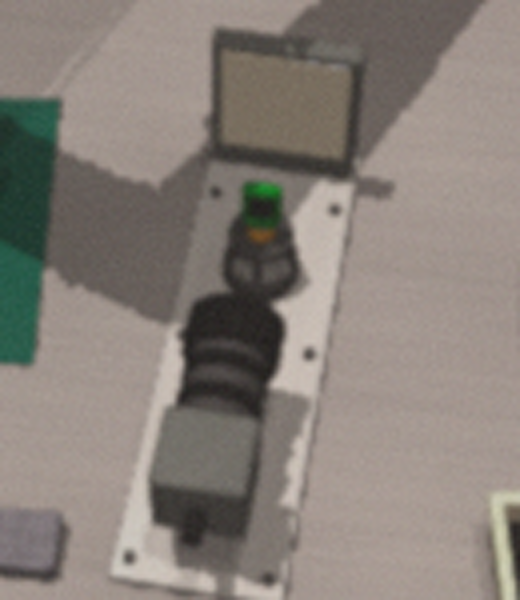

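```bash
python3 -c "
from plant import ctrl
print(ctrl.close_job()); print(ctrl.get_obs()['clock'])"
```

```text
the job is handed in; nothing more can be done
None
the job is handed in; nothing more can be done
```

The job is done and handed in at about 70 s of the 144 s allowed, in the order asked. The hand-in gave no verdict.

- **Order of work:** both tubs went to the mat, then the divider. The green lock was stood in the station's ring, the divider went back in the case, and then the black and yellow tubs went back on it.
- **Lock:** the last top and scene pictures show it upright in the ring. The flat of its head faces the lens, aligned to within about 1° by eye.
- **Repacked case:** the divider is seated. From the first and last top pictures, each tub is within about 0.5 mm and 0.3° of where it stood.
- **Left alone:** I did not touch the red lock (still in its pocket), the two pink look-alikes, the parts tray or the brush.
- **Forces:** the highest wrist force I saw between moves was about 8 N per reading. The arm stood clear of everything at hand-in.
- **Disagreements:** early position estimates from the top and wrist cameras differed by 2–3 mm. Close wrist pictures settled them before each first grasp. No final check failed.

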